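Part a stuck embossing die with a wedge

TASK

Part the stuck embossing die with the wedge that lies under the low bench riser: work its blade into the pry slots at the two ends of the seam by turns, a few millimetres at a time, so that the upper half comes up evenly and never leans much, and keep the hand off the upper half until both its ends are up by a good 7 mm. Then lay the wedge flat on the bench, lift the upper half off and stand it on its dowels in the middle of the wooden board, leaving the other things on the bench where they are.

Things in the scene. Friction and masses are not known exactly. Their poses are not given: they have to be found in the camera images.
- die_lower: Lower half of the die, fixed, steel block 90 (its x) x 150 (its y) x 40 mm high; origin: centre of its underside, on the bench. Its top, 40 mm up, is the seam. Foot flange 12 mm high (bolt heads to 18 mm) along both long sides, out to 66 mm from the middle. In its top, at the middle of each end (+y, -y), a pry slot 36 mm wide, 5 mm high, 45 mm deep, roofed by the upper half.
- slot_left (a point): Middle of the mouth of the pry slot at the lower half's +y end, in the end face 75 mm from the die's middle, at the level of the slot's floor: 35 mm above the bench, 5 mm below the seam. The first 8 mm of the floor are bevelled down towards the mouth by 4 mm. The wedge's underside rides on the floor.
- slot_right (a point): The same at the lower half's -y end.
- die_upper: Upper half, aluminium plate 90 x 150 x 16 mm, 0.6 to 0.75 kg, with a shank on top and four dowels 10 mm thick standing 14 mm out of the underside at x +-32, y +-55 mm. Origin: centre of the plate's underside, axes as the lower half's; 40 mm above the bench when seated. It tilts when one end is raised: keep it under 0.04 rad (6 mm between the ends' heights) while in the die.
- upper_left (a point): Middle of the bottom edge of the upper half's +y end, 75 mm from its middle, at the plate's underside: 40 mm above the bench when seated. Sprung jaws grip the dowels (8 to 10 N at each end) and spring pins bear the weight: an end stays about where it is raised. Raising the other end after it lets it sink by 1 to 2 mm.
- upper_right (a point): The same at the upper half's -y end. Once both ends are up by 7 mm or more, the half may be pulled straight up by hand (15 to 30 N); the jaws let go 12 mm up, the dowels leave their pockets 14 mm up.
- shank (a point): Middle of the upper half's upright round steel shank: 30 mm in diameter, 40 mm high, its top 61 mm above the plate's underside, this point 41 mm above it. At its foot a collar 42 mm in diameter, 5 mm high.
- wedge: Smooth steel wedge with wooden handle, 147 mm long, 28 mm wide throughout, 0.3 kg, flat underside. Origin: centre of the underside; x towards the tip, z up. Blade 62 mm long, its top sloping from 2 mm thick at the tip to 20 mm; then the handle, 85 mm long, 24 mm thick. It starts lying flat under the riser, handle inside, some 50 mm of the blade sticking out of the front.
- wedge_tip (a point): Middle of the wedge's tip edge, on the underside, 73.5 mm from the origin. With the underside on the slot's floor the blade first lifts an end when its tip is 10 mm inside the end face; each further mm lifts that end by 0.29 mm. Pushing it in takes about 5 to 10 N.
- wedge_handle (a point): Middle of the wedge's handle: 104.5 mm behind the tip, 12 mm above the underside.
- riser: Low plywood riser, fixed, 130 mm deep (its x) x 150 mm wide x 60 mm high: top board 12 mm thick on two side walls 12 mm thick, open at the front (its -x face) and back, 48 mm clear below. Flat brass blanks on top, to 66 mm high. Origin: centre of its underside.
- board: Plain wooden board, fixed: 140 mm (its x) x 200 mm (its y) x 15 mm high; origin: centre of its underside.
- basket: Bystander: blue basket of punches, 150 x 110 x 56 mm, origin under its centre.
- tea_glass: Bystander: tea glass, 68 mm in diameter, 85 mm high, origin under its centre.
- brass_bowl: Bystander: small brass bowl, 84 mm in diameter, 35 mm high, origin under its centre.
Not all that is in view belongs to the job. Several things have the shape of the board; the one meant has the colours described above. What is shaped like the die_lower but green is not meant.

How it is judged:
By the outcome, as a careful person would: the job done as asked, in the order asked, and still so for the second after the job is handed in, with the robot touching nothing.
It also fails if it takes over 72 s, if anything falls off the work surface, if the arm or the gripper's body presses on something with over 40 N, if the wrist force passes 120 N, or if a joint passes its speed limit or range.

ROBOT

A 7-joint arm with a two-finger parallel gripper is mounted at the origin on the work surface. World frame = base frame: x ahead of the robot, y to its left, z up, the work surface at z = 0. Lengths are in m, angles in rad, forces in N, time in s.
With the tool pointing down it reaches from about 0.425 to 0.875 m from the base axis. Payload 4.7 kg.
Tool frame: the origin (TCP) lies between the finger pads; the fingertips stand 22 mm ahead of it and the grasp point (between the pads) lies 3 mm ahead of it; z points along the fingers, y is the line along which they close (so a half turn about z gives the same grasp; the last joint's range is limited). The gripper opens to 87 mm and grips with 3 to 60 N. Pads are 19 mm wide; open, the fingers measure 117 mm over their backs; the gripper's body (75 mm by 190 mm) begins 51 mm behind the grasp point.
Start: joints at [1.35, 0.321, -0.07, 1.45, 0.023, 1.371, -0.057], TCP at [0.151, -0.632, 0.245] pointing down, gripper open.
Joint ranges: [-2.86, 2.86], [-0.3, 2.09], [-1.38, 1.24], [0.06, 2.45], [-1.56, 4.7], [0.09, 2.05], [-2.69, 2.69]. Speed limits (rad/s): [2.57, 2.57, 3.14, 3.14, 3.14, 3.14, 3.14].

INTERFACE

Orientations are given as a rotation vector (axis times angle).
In Python, from bench import ctrl gives the robot as it stands. The module is installed in compiled form; this text tells all that it offers.
- The arm moves only by the tool send_rows, never from a script. Its argument "motion" is a list of rows, each an object with "claw": the opening, from -1 (shut) to 1 (fully open); "slide": the shift along the tool's x, y, z in mm, a list of three; "delta_rot": the turn, a rotation vector about the tool's x, y, z in rad, a list of three. In form: [{"claw": claw, "slide": [x, y, z], "delta_rot": [ax, ay, az]}, ...]. A call has 1 to 5 rows; each row is the pose to reach, as a shift and turn from the pose commanded when the call began, along the tool's axes at that moment; what a row does not reach only later rows make up. A row lasts 1/10 s, in which the tool goes at most 50 mm and 8.59 degrees, less where a joint would pass 70% of its speed; a pose out of reach is approached as far as the arm can. A call with a gripper value outside its range is refused whole. The fingers move at their own pace and stop on an object; "grip_force" is the grip in N (left out, the last holds). Time passes only in rows, so rows that repeat a pose let the fingers close. It gives the time, the measured TCP pose, the force, the opening and the grip force at its end, in the units of the state.
- ctrl.get_state(): the state, without advancing time (a new reading comes with each control period).
- ctrl.get_image(name): name is "side" or "top"; returns a dict with "color" (384x512x3 uint8, blue, green, red), "fx", "fy", "cx", "cy" (pixels), "pose" (4x4, takes a point from camera to world coordinates). Camera axes: x right, y down, z forward; pixel columns grow to the right and rows downward; lengths in m; the calibration is good to about 2 mm. A picture is of the moment at which its call begins. There is no depth.
- ctrl.close_job(): hands the job in; it is judged then, once.
The state is a dict: "time": time; "joint_positions": joint angles; "qd": joint speeds; "joint_torque": joint torques, N m; "position": TCP position; "tool_rot": TCP orientation; "ft_force": force on the tool from outside, world axes, zero at the start; "torque": the same for the moment, N m; "grip_width": opening from 0.0 (shut) to 1.0 (fully open); "grip_force": force on a finger pad.
Only numpy, scipy, OpenCV 4.12 (cv2) and the standard library are available. Lean on these libraries where they do the work, as an engineer would, in place of code of your own. Each camera call takes 0.05 s, during which the arm holds its last target. There are 200 camera calls.

## Working session

There is one attempt and no reset: what is moved stays moved. The work goes in short steps, Python scripts to look and compute and a tool call to move; the robot and the scene stay as the last step left them, time stands still between calls to the robot, and variables do not carry over. Pictures are saved under pics/ and viewed, at most 10 in all, crops included, and the job is handed in when it is done.

Besides the shell and the picture viewer there is one more tool, called after "Request:" as name(argument=value, ...) on one line, values as JSON. send_rows: Moves the arm, as the interface text tells. Its arguments: {"type":"object","properties":{"motion":{"type":"array","items":{"type":"object","properties":{"claw":{"type":"number"},"slide":{"type":"array","items":{"type":"number"}},"delta_rot":{"type":"array","items":{"type":"number"}}}}},"grip_force":{"type":"number"}},"required":["motion"]}

```bash
mkdir -p pics; cat > h.py <<'E'
import numpy as np, cv2
from bench import ctrl
from scipy.spatial.transform import Rotation as R
def grab(n,f=None):
    d=ctrl.get_image(n)
    if f: cv2.imwrite('pics/'+f,d['color'])
    return d
def proj(d,P):
    P=np.atleast_2d(P); T=np.linalg.inv(d['pose']); c=P@T[:3,:3].T+T[:3,3]
    return np.c_[d['fx']*c[:,0]/c[:,2]+d['cx'],d['fy']*c[:,1]/c[:,2]+d['cy']]
def ray(d,uv):
    u,v=uv; r=d['pose'][:3,:3]@np.array([(u-d['cx'])/d['fx'],(v-d['cy'])/d['fy'],1.]); return d['pose'][:3,3],r/np.linalg.norm(r)
def atz(d,uv,z):
    o,r=ray(d,uv); return o+r*(z-o[2])/r[2]
def tri(d1,p1,d2,p2):
    A=[];b=[]
    for d,p in((d1,p1),(d2,p2)):
        o,r=ray(d,p); M=np.eye(3)-np.outer(r,r); A.append(M);b.append(M@o)
    return np.linalg.lstsq(np.vstack(A),np.hstack(b),rcond=None)[0]
E
python3 - <<'E'
from h import *
import pickle
a=grab('side');b=grab('top')
pickle.dump((a,b),open('d.pkl','wb'))
for d,n in((a,'side0.png'),(b,'top0.png')):
    cv2.imwrite('pics/'+n,cv2.resize(d['color'],(800,600),interpolation=cv2.INTER_CUBIC)); print(d['pose'].round(3),d['fx'],d['cx'],d['cy'])
s=ctrl.get_state();print(s)
E
```

```text
[[-0.962 -0.134  0.238  0.227]
 [-0.273  0.527 -0.805  0.804]
 [-0.018 -0.839 -0.544  0.617]
 [ 0.     0.     0.     1.   ]] 357.40360425195644 250.84189488695898 190.06642950549096
[[-0.02  -0.996  0.09   0.374]
 [-1.     0.022  0.021 -0.019]
 [-0.023 -0.089 -0.996  1.315]
 [ 0.     0.     0.     1.   ]] 404.9385996215115 263.1376501780533 192.1247161975024
{'time': 0.1, 'joint_positions': array([ 1.35010951,  0.32173896, -0.0700791 ,  1.45153913,  0.02262166,
        1.37078141, -0.05689099]), 'qd': array([-0.00062797, -0.00128482, -0.00106196, -0.00237317,  0.00112231,
        0.00018197, -0.00107268]), 'joint_torque': array([-1.16216102e-03, -4.92574275e+01, -4.05944958e-01, -3.13400710e+01,
       -6.41134917e-02,  3.94191826e-02,  3.79368362e-05]), 'position': array([ 0.15105432, -0.63174669,  0.24358421]), 'tool_rot': array([-3.11832341e+00, -3.67817764e-01,  4.87061168e-04]), 'ft_force': array([-0.81240704,  0.18875212, -0.44041904]), 'torque': array([ 0.04248547, -0.0074699 , -0.03493268]), 'grip_force': 0.0, 'grip_width': 0.9984500167110919}
```

View pics/side0.png

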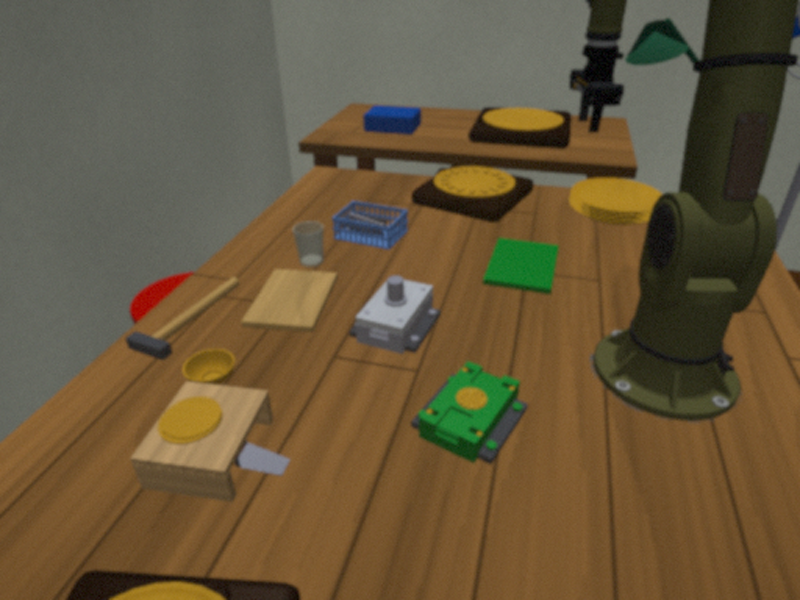

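View pics/top0.png

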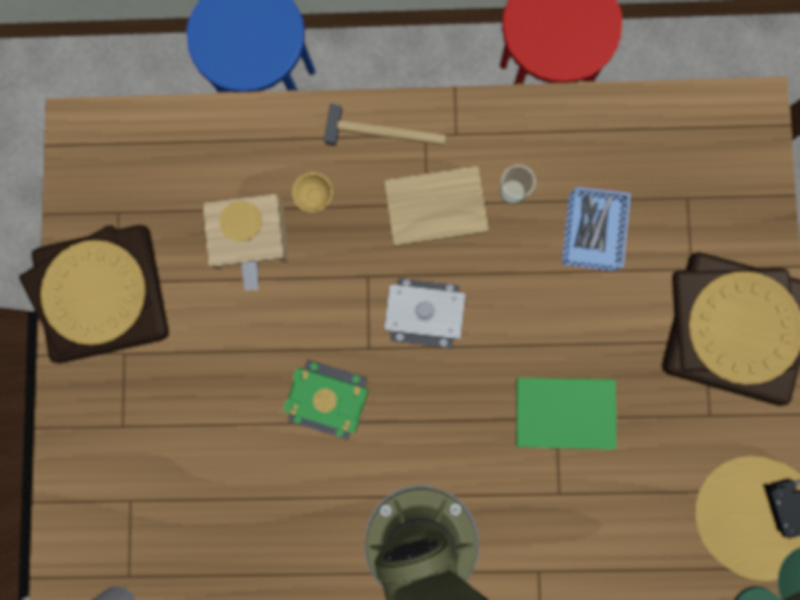

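View crops.

The side view (800-px scale) shows the wedge blade at (265,460) sticking out of the riser at (205,440), the grey die at (395,315) and the wooden board at (290,298). In the top view they are at (250,276), (244,230), (425,312) and (437,205).

Lookalikes, by top pixel: green die (325,400), green board (567,413), riser top (244,230), hammer (385,130). I choose the grey die, the plain wooden board and the steel blade, and check them in a close crop.

```bash
python3 - <<'E'
from h import *
import pickle
a,b=pickle.load(open('d.pkl','rb'))
cv2.imwrite('pics/tc.png',cv2.resize(b['color'][100:230,125:320],None,fx=4,fy=4,interpolation=cv2.INTER_CUBIC))
cv2.imwrite('pics/sc.png',cv2.resize(a['color'][170:320,85:285],None,fx=4,fy=4,interpolation=cv2.INTER_CUBIC))
E
```

```text
(no output)
```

View pics/tc.png

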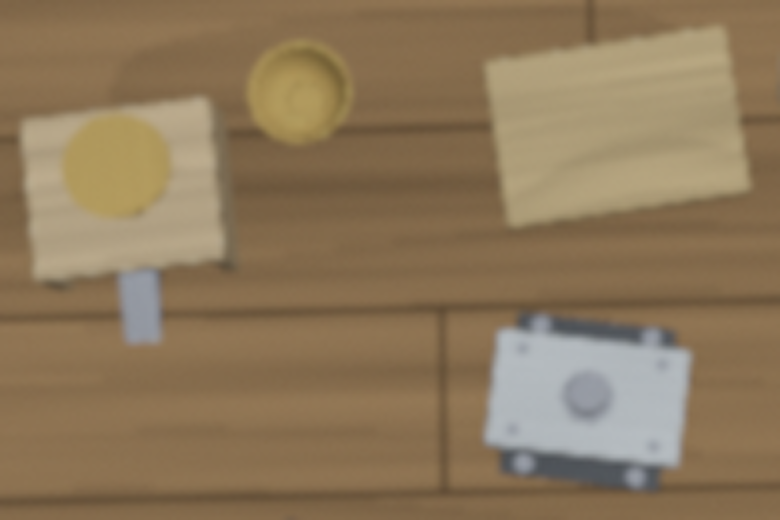

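View pics/sc.png

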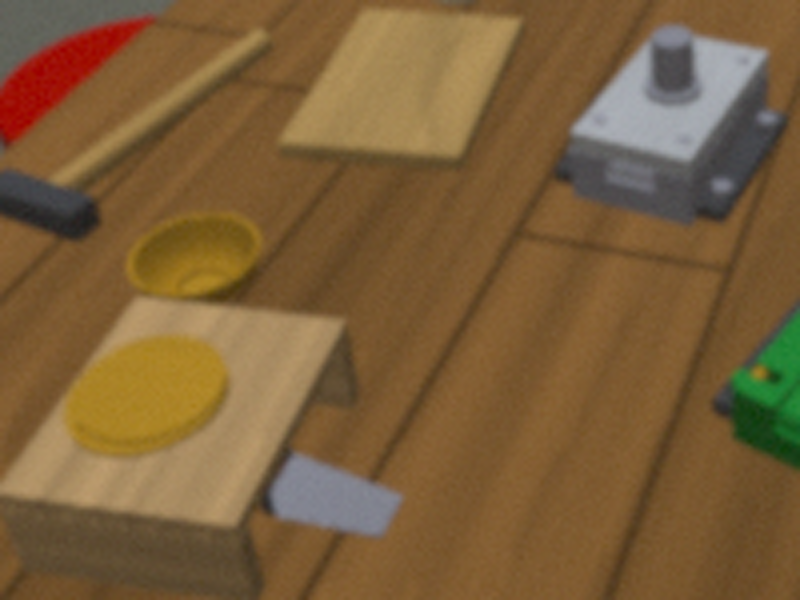

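The crops confirm the choice: grey die with shank at top-crop (587,395), steel blade tip at (143,343), and board and riser both plain wood. I fit poses from the corner pixels of both views.

```bash
cat > fit.py <<'E'
from h import *
import pickle
from scipy.optimize import least_squares
a,b=pickle.load(open('d.pkl','rb'))
T=lambda *p:[((u+.5)/4-.5+125,(v+.5)/4-.5+100) for u,v in p]
S=lambda *p:[((u+.5)/4-.5+85,(v+.5)/4-.5+170) for u,v in p]
def fit(name,obs,x0):
    def res(q):
        x,y,z,yw=q; c,s=np.cos(yw),np.sin(yw); r=[]
        for d,L,px in obs:
            L=np.array(L); W=np.c_[x+c*L[:,0]-s*L[:,1],y+s*L[:,0]+c*L[:,1],z+L[:,2]]
            r.append(proj(d,W)-px)
        return np.vstack(r).ravel()
    f=least_squares(res,x0); print(name,f.x.round(4),'rms px',np.sqrt(np.mean(f.fun**2)).round(2),f.fun.round(1)); return f.x
def box(hx,hy,z): return [(hx,hy,z),(hx,-hy,z),(-hx,-hy,z),(-hx,hy,z)]
if __name__=='__main__':
    B=box(.045,.075,0)
    fit('die top z .056',[(b,B,T((499,328),(691,350),(679,467),(485,444))),(a,[B[0],B[3],B[2]],S((573,131),(690,162),(769,50)))],[.5,0,.05,-.1])
    fit('shank top z .101',[(b,[(0,0,0)],T((588,391))),(a,[(0,0,0)],S((673,37)))],[.5,0,.1,0])
    B=box(.07,.1,0)
    fit('board z .015',[(b,B,T((486,61),(725,27),(750,189),(509,227))),(a,[B[1],B[2],B[3],B[0]],S((362,9),(523,16),(460,160),(280,148)))],[.7,0,.015,.1])
    B=box(.065,.075,0)
    fit('riser z .06',[(b,B,T((20,121),(208,96),(226,262),(33,280))),(a,[B[1],B[2],B[3],B[0]],S((137,297),(347,320),(238,528),(0,497)))],[.6,.4,.06,.1])
    # wedge: origin tip, x toward tip; local left(+y)
    W=[(0,-.014,.002),(0,.014,.002)]
    fit('wedge tip',[(b,W+[(-.045,-.014,.015),(-.045,.014,.015)],T((125,344),(162,342),(119.5,272),(157.5,269))),(a,[W[1],W[0]],S((403,495),(388,536)))],[.5,.4,.0,3.14])
E
python3 fit.py
```

```text
die top z .056 [ 0.4653 -0.0185  0.0555 -0.1348] rms px 0.34 [ 0.2  0.6 -0.1  0.4 -0.2 -0.1  0.3  0.1 -0.8  0.1  0.1 -0.4 -0.2  0.2]
shank top z .101 [ 0.466  -0.0185  0.0993  0.    ] rms px 0.33 [ 0.1  0.5 -0.4 -0. ]
board z .015 [ 0.6909 -0.0472  0.0111  0.1319] rms px 0.48 [-0.4  0.4 -0.  -0.5  0.6  0.5  0.2  0.4  0.2  0.2  0.1  0.9  0.1 -0.3
 -1.  -0.6]
riser z .06 [0.6374 0.3468 0.0585 0.1034] rms px 0.53 [ 0.3  0.4 -0.1  0.7 -0.3 -0.6  0.9  0.8  0.1  0.1  0.1  0.1  0.   0.
 -1.2 -0.4]
wedge tip [ 5.2540e-01  3.4370e-01 -2.2000e-03  3.2022e+00] rms px 1.54 [ 1.1 -0.8  0.3 -1.   0.5  3.1 -0.4  3.1 -1.  -0.2 -2.1 -0.4]
```

```bash
cat > plan.py <<'E'
from h import *
def pose(yaw,tilt=0):
    # tool x heading yaw, tool z down; tilt: hand leans back (away from +tool x)
    r=R.from_matrix(np.c_[[np.cos(yaw),np.sin(yaw),0],[np.sin(yaw),-np.cos(yaw),0],[0,0,-1]])
    return r*R.from_euler('y',tilt)
def show():
    s=ctrl.get_state(); r=R.from_rotvec(s['tool_rot']); m=r.as_matrix()
    print('t',round(s['time'],2),'p',s['position'].round(4),'yaw',np.arctan2(m[1,0],m[0,0]).round(3),'zt',m[:,2].round(3),'F',s['ft_force'].round(1),'w',round(s['grip_width']*87,1),'gf',round(s['grip_force'],1),'q',s['joint_positions'].round(2))
    return s['position'],r
def plan(*wps):
    p,r=show()
    for P,q in wps:
        d=(r.inv().apply(np.array(P)-p)*1000).round(1); w=(r.inv()*q).as_rotvec().round(3)
        print('slide',d.tolist(),'rot',w.tolist(),'| n rows',max(np.linalg.norm(d)/50,np.degrees(np.linalg.norm(w))/8.59).round(1))
        p=p+r.apply(d/1000); r=r*R.from_rotvec(w)
E
python3 - <<'E'
from fit import *
from plan import *
pa=S((403,495),(388,536)); pb=T((162,342),(125,344))
for i in(0,1): print('tri',tri(a,pa[i],b,pb[i]).round(4),'top@2mm',atz(b,pb[i],.002).round(4),'side@2mm',atz(a,pa[i],.002).round(4))
for p in T((119.5,272),(157.5,269)): print('blade at edge',atz(b,p,.013).round(4))
plan(((.45,-.45,.245),pose(.8)),((.56,-.22,.245),pose(1.4)),((.56,0,.245),pose(2.0)),((.56,.2,.24),pose(2.6)),((.545,.344,.15),pose(3.245)))
E
```

```text
tri [0.523  0.3305 0.0009] top@2mm [0.5226 0.3301 0.002 ] side@2mm [0.5227 0.3313 0.002 ]
tri [0.5201 0.3598 0.0026] top@2mm [0.5217 0.3606 0.002 ] side@2mm [0.5188 0.359  0.002 ]
blade at edge [0.5797 0.3622 0.013 ]
blade at edge [0.5814 0.331  0.013 ]
t 0.1 p [ 0.1511 -0.6317  0.2436] yaw 0.235 zt [-0.001  0.002 -1.   ] F [-0.8  0.2 -0.4] w 86.9 gf 0.0 q [ 1.35  0.32 -0.07  1.45  0.02  1.37 -0.06]
slide [333.0, -107.2, -1.3] rot [-0.002, -0.0, -0.565] | n rows 7.0
slide [241.6, -81.4, 0.1] rot [0.0, -0.0, -0.6] | n rows 5.1
slide [216.8, -37.4, -0.1] rot [0.0, 0.0, -0.6] | n rows 4.4
slide [181.9, 83.2, 5.0] rot [0.0, 0.0, -0.6] | n rows 4.0
slide [87.1, 115.6, 90.0] rot [-0.0, 0.0, -0.645] | n rows 4.3
```

```bash
python3 - <<'E'
from plan import *
plan(((.3,-.54,.245),pose(.5)),((.45,-.4,.245),pose(.9)),((.56,-.2,.245),pose(1.5)),((.57,0,.245),pose(2.1)),((.56,.2,.24),pose(2.65)),((.5435,.346,.13),pose(3.20)))
E
```

```text
t 0.1 p [ 0.1511 -0.6317  0.2436] yaw 0.235 zt [-0.001  0.002 -1.   ] F [-0.8  0.2 -0.4] w 86.9 gf 0.0 q [ 1.35  0.32 -0.07  1.45  0.02  1.37 -0.06]
slide [166.2, -54.6, -1.3] rot [-0.002, -0.0, -0.265] | n rows 3.5
slide [198.7, -51.0, -0.0] rot [0.0, 0.0, -0.4] | n rows 4.1
slide [225.1, -38.1, -0.1] rot [0.0, 0.0, -0.6] | n rows 4.6
slide [200.2, -4.3, -0.0] rot [0.0, 0.0, -0.6] | n rows 4.0
slide [177.7, 92.3, 4.9] rot [-0.0, 0.0, -0.55] | n rows 4.0
slide [83.5, 120.9, 110.0] rot [-0.0, 0.0, -0.55] | n rows 3.7
```

Request:
send_rows(motion=[{"claw": 0.2,"slide": [166,-55,-1],"delta_rot": [0,0,-0.265]},{"claw": 0.2,"slide": [166,-55,-1],"delta_rot": [0,0,-0.265]},{"claw": 0.2,"slide": [166,-55,-1],"delta_rot": [0,0,-0.265]},{"claw": 0.2,"slide": [166,-55,-1],"delta_rot": [0,0,-0.265]}])

```text
time: 0.5
position: [0.3051, -0.5361, 0.2453]
tool_rot: [-3.04, -0.787, -0.004]
ft_force: [0.0, 0.2, -0.0]
grip_width: 0.719
grip_force: 0.0
```

Request:
send_rows(motion=[{"claw": 0.2,"slide": [199,-51,0],"delta_rot": [0,0,-0.4]},{"claw": 0.2,"slide": [199,-51,0],"delta_rot": [0,0,-0.4]},{"claw": 0.2,"slide": [199,-51,0],"delta_rot": [0,0,-0.4]},{"claw": 0.2,"slide": [199,-51,0],"delta_rot": [0,0,-0.4]},{"claw": 0.2,"slide": [199,-51,0],"delta_rot": [0,0,-0.4]}])

```text
time: 1.0
position: [0.4563, -0.3922, 0.2455]
tool_rot: [-2.819, -1.382, -0.007]
ft_force: [-0.8, -0.1, -0.2]
grip_width: 0.602
grip_force: 0.0
```

Request:
send_rows(motion=[{"claw": 0.2,"slide": [225,-38,0],"delta_rot": [0,0,-0.6]},{"claw": 0.2,"slide": [225,-38,0],"delta_rot": [0,0,-0.6]},{"claw": 0.2,"slide": [225,-38,0],"delta_rot": [0,0,-0.6]},{"claw": 0.2,"slide": [225,-38,0],"delta_rot": [0,0,-0.6]},{"claw": 0.2,"slide": [225,-38,0],"delta_rot": [0,0,-0.6]}])

```text
time: 1.5
position: [0.5617, -0.1951, 0.2454]
tool_rot: [-2.289, -2.15, -0.003]
ft_force: [1.2, 0.6, 0.2]
grip_width: 0.598
grip_force: 0.0
```

Request:
send_rows(motion=[{"claw": 0.2,"slide": [200,-4,0],"delta_rot": [0,0,-0.6]},{"claw": 0.2,"slide": [200,-4,0],"delta_rot": [0,0,-0.6]},{"claw": 0.2,"slide": [200,-4,0],"delta_rot": [0,0,-0.6]},{"claw": 0.2,"slide": [200,-4,0],"delta_rot": [0,0,-0.6]},{"claw": 0.2,"slide": [200,-4,0],"delta_rot": [0,0,-0.6]}])

```text
time: 2.0
position: [0.5696, 0.0094, 0.2459]
tool_rot: [-1.542, -2.735, -0.006]
ft_force: [0.3, 0.9, 1.0]
grip_width: 0.602
grip_force: 0.0
```

Request:
send_rows(motion=[{"claw": 0.2,"slide": [178,92,5],"delta_rot": [0,0,-0.55]},{"claw": 0.2,"slide": [178,92,5],"delta_rot": [0,0,-0.55]},{"claw": 0.2,"slide": [178,92,5],"delta_rot": [0,0,-0.55]},{"claw": 0.2,"slide": [178,92,5],"delta_rot": [0,0,-0.55]},{"claw": 0.2,"slide": [178,92,5],"delta_rot": [0,0,-0.55]}])

```text
time: 2.5
position: [0.5568, 0.2086, 0.2405]
tool_rot: [-0.744, -3.049, -0.008]
ft_force: [-0.8, -0.1, 0.6]
grip_width: 0.602
grip_force: 0.0
```

Request:
send_rows(motion=[{"claw": 0.2,"slide": [84,121,110],"delta_rot": [0,0,-0.55]},{"claw": 0.2,"slide": [84,121,110],"delta_rot": [0,0,-0.55]},{"claw": 0.2,"slide": [84,121,110],"delta_rot": [0,0,-0.55]},{"claw": 0.2,"slide": [84,121,110],"delta_rot": [0,0,-0.55]},{"claw": 0.2,"slide": [84,121,110],"delta_rot": [0,0,-0.55]}])

```text
time: 3.0
position: [0.539, 0.3491, 0.1265]
tool_rot: [0.103, -3.133, -0.001]
ft_force: [0.0, 1.0, -0.6]
grip_width: 0.598
grip_force: 0.0
```

```bash
python3 - <<'E'
from plan import *
h=pose(3.2)
out=lambda d:(.5435+d*np.cos(3.22),.346+d*np.sin(3.22))
plan(((.5435,.346,.024),h),((*out(.14),.025),h))
E
```

```text
t 3.0 p [0.539  0.3491 0.1265] yaw -3.076 zt [-0.007  0.    -1.   ] F [ 0.   1.  -0.6] w 52.0 gf 0.0 q [ 0.09  0.57 -0.96  1.58  0.48  1.25  0.69]
slide [-5.1, -3.4, 102.5] rot [0.001, -0.007, 0.007] | n rows 2.1
slide [140.0, -2.8, -1.0] rot [-0.0, -0.0, 0.0] | n rows 2.8
```

Request:
send_rows(motion=[{"claw": 0.2,"slide": [-5,-3,45],"delta_rot": [0,-0.007,0.007]},{"claw": 0.2,"slide": [-5,-3,80],"delta_rot": [0,-0.007,0.007]},{"claw": 0.2,"slide": [-5,-3,101],"delta_rot": [0,-0.007,0.007]},{"claw": 0.2,"slide": [-5,-3,102],"delta_rot": [0,-0.007,0.007]}])

```text
time: 3.4
position: [0.5475, 0.3398, 0.0253]
tool_rot: [-0.075, 3.138, -0.006]
ft_force: [-0.3, 0.4, 0.4]
grip_width: 0.603
grip_force: 0.0
```

Request:
send_rows(grip_force=30, motion=[{"claw": -0.7,"slide": [0,0,0],"delta_rot": [0,0,0]},{"claw": -0.7,"slide": [0,0,0],"delta_rot": [0,0,0]},{"claw": -0.7,"slide": [0,0,0],"delta_rot": [0,0,0]},{"claw": -0.7,"slide": [0,0,0],"delta_rot": [0,0,0]}])

```text
time: 3.8
position: [0.549, 0.344, 0.0299]
tool_rot: [-0.08, 3.132, 0.002]
ft_force: [0.7, 0.6, 0.4]
grip_width: 0.321
grip_force: 0.3
```

Request:
send_rows(motion=[{"claw": 0.0,"slide": [0,0,0],"delta_rot": [0,0,0]},{"claw": 0.0,"slide": [1,0,6],"delta_rot": [0,0,0]},{"claw": 0.0,"slide": [1,0,6],"delta_rot": [0,0,0]},{"claw": -0.7,"slide": [1,0,6],"delta_rot": [0,0,0]},{"claw": -0.7,"slide": [1,0,6],"delta_rot": [0,0,0]}])

```text
time: 4.3
position: [0.5473, 0.3435, 0.0226]
tool_rot: [-0.08, 3.134, 0.0]
ft_force: [-0.3, 0.2, 2.1]
grip_width: 0.39
grip_force: 1.3
```

Request:
send_rows(grip_force=40, motion=[{"claw": -0.7,"slide": [0,0,0],"delta_rot": [0,0,0]},{"claw": -0.7,"slide": [0,0,0],"delta_rot": [0,0,0]},{"claw": -0.7,"slide": [10,0,0],"delta_rot": [0,0,0]}])

```text
time: 4.6
position: [0.5392, 0.3424, 0.0225]
tool_rot: [-0.077, 3.131, 0.001]
ft_force: [3.8, -0.7, 2.3]
grip_width: 0.313
grip_force: 41.7
```

Request:
send_rows(motion=[{"claw": -0.7,"slide": [25,0,-1],"delta_rot": [0,0,0]},{"claw": -0.7,"slide": [60,0,-1],"delta_rot": [0,0,0]},{"claw": -0.7,"slide": [100,0,-1],"delta_rot": [0,0,0]},{"claw": -0.7,"slide": [125,0,-1],"delta_rot": [0,0,0]},{"claw": -0.7,"slide": [132,0,-1],"delta_rot": [0,0,0]}])

```text
time: 5.1
position: [0.4027, 0.3359, 0.0225]
tool_rot: [-0.085, 3.133, -0.002]
ft_force: [0.8, 0.1, 1.7]
grip_width: 0.314
grip_force: 40.7
```

Request:
send_rows(motion=[{"claw": -0.7,"slide": [0,0,1],"delta_rot": [0,0,0]},{"claw": -0.7,"slide": [0,0,1],"delta_rot": [0,0,0]},{"claw": 0.2,"slide": [0,0,1],"delta_rot": [0,0,0]},{"claw": 0.2,"slide": [0,0,1],"delta_rot": [0,0,0]}])

```text
time: 5.5
position: [0.403, 0.3319, 0.0224]
tool_rot: [-0.08, 3.14, -0.019]
ft_force: [-12.5, -21.7, 37.4]
grip_width: 0.418
grip_force: 18.8
```

Request:
send_rows(motion=[{"claw": 0.2,"slide": [0,0,-30],"delta_rot": [0,0,0]},{"claw": 0.2,"slide": [0,0,-60],"delta_rot": [0,0,0]},{"claw": 0.2,"slide": [0,0,-60],"delta_rot": [0,0,0]},{"claw": 0.2,"slide": [0,0,-60],"delta_rot": [0,0,0]}])

```text
time: 5.9
position: [0.4055, 0.3355, 0.0814]
tool_rot: [-0.078, 3.133, -0.001]
ft_force: [0.5, -0.3, -0.3]
grip_width: 0.596
grip_force: 0.0
```

```bash
python3 - <<'E'
from plan import *
show()
a=grab('side');b=grab('top')
import pickle;pickle.dump((a,b),open('d2.pkl','wb'))
c=proj(b,[[.45,.34,.02]])[0].astype(int); e=proj(a,[[.45,.34,.02]])[0].astype(int); print(c,e)
A=b['color'][c[1]-50:c[1]+50,c[0]-50:c[0]+50]; B=a['color'][e[1]-50:e[1]+50,e[0]-50:e[0]+50]
cv2.imwrite('pics/w2.png',np.hstack([cv2.resize(x,(400,400),interpolation=cv2.INTER_CUBIC) for x in(A,B)]))
E
```

```text
t 5.9 p [0.4055 0.3355 0.0814] yaw -3.092 zt [ 0.007 -0.    -1.   ] F [ 0.5 -0.3 -0.3] w 51.8 gf 0.0 q [ 0.18  0.39 -1.06  1.92  0.4   1.06  0.57]
[160 207] [214 297]
```

View pics/w2.png

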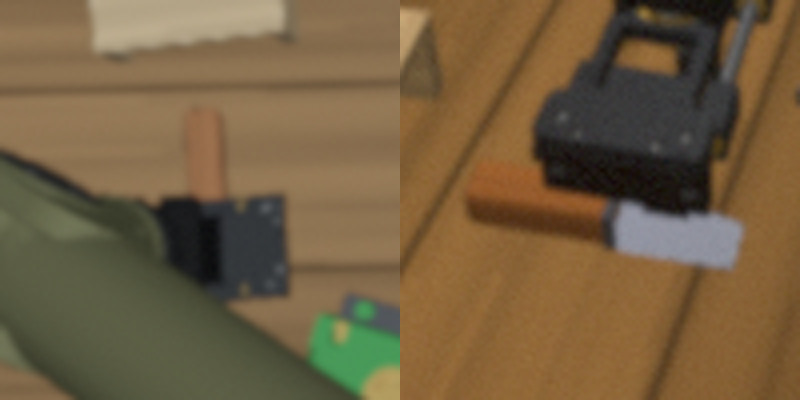

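The wedge is clear of the riser: handle end at left-crop (204,107), blade tip at right-crop (740,240). The blade lies under the hand and the riser is undisturbed.

```bash
python3 - <<'E'
from plan import *
import pickle
a,b=pickle.load(open('d2.pkl','rb'))
f=lambda u,v:((u+.5)/4-.5+110,(v+.5)/4-.5+157)
for p in((204,107),(187,150),(225,150)): print(atz(b,f(*p),.024).round(4))
g=lambda u,v:((u-400+.5)/4-.5+164,(v+.5)/4-.5+247)
for p in((742,222),(735,270)): print('tip',atz(a,g(*p),.002).round(4))
plan(((.505,.339,.075),pose(3.19,.26)),((.505,.339,.029),pose(3.19,.26)))
E
```

```text
[0.5262 0.3389 0.024 ]
[0.4916 0.3525 0.024 ]
[0.491  0.3218 0.024 ]
tip [0.3807 0.3179 0.002 ]
tip [0.3757 0.3483 0.002 ]
t 6.0 p [0.4046 0.335  0.0802] yaw -3.091 zt [ 0.005 -0.001 -1.   ] F [0.2 0.2 0.4] w 51.9 gf 0.0 q [ 0.17  0.39 -1.06  1.92  0.4   1.06  0.57]
slide [-100.4, -1.1, 5.8] rot [-0.002, 0.265, 0.002] | n rows 2.0
slide [-11.8, 0.0, 44.4] rot [0.0, 0.0, -0.0] | n rows 0.9
```

Request:
send_rows(motion=[{"claw": 0.2,"slide": [-50,-1,3],"delta_rot": [0,0.13,0]},{"claw": 0.2,"slide": [-100,-1,6],"delta_rot": [0,0.265,0]},{"claw": 0.2,"slide": [-100,-1,6],"delta_rot": [0,0.265,0]},{"claw": 0.2,"slide": [-100,-1,6],"delta_rot": [0,0.265,0]}])

```text
time: 6.4
position: [0.5064, 0.3389, 0.0699]
tool_rot: [0.065, -2.872, 0.008]
ft_force: [-1.4, 0.6, 0.7]
grip_width: 0.599
grip_force: 0.0
```

Request:
send_rows(motion=[{"claw": 0.2,"slide": [-6,0,22],"delta_rot": [0,0,0]},{"claw": 0.2,"slide": [-11,0,40],"delta_rot": [0,0,0]},{"claw": 0.2,"slide": [-11,0,40],"delta_rot": [0,0,0]},{"claw": 0.2,"slide": [-11,0,40],"delta_rot": [0,0,0]}])

```text
time: 6.8
position: [0.5044, 0.34, 0.0352]
tool_rot: [0.076, -2.883, 0.012]
ft_force: [1.0, 0.3, -0.1]
grip_width: 0.601
grip_force: 0.0
```

```bash
python3 - <<'E'
from plan import *
plan(((.505,.339,.028),pose(3.19,.26)))
E
```

```text
t 6.8 p [0.5044 0.34   0.0352] yaw -3.089 zt [-0.254 -0.015 -0.967] F [ 1.   0.3 -0.1] w 52.3 gf 0.0 q [ 0.07  0.78 -0.92  1.54  0.44  1.32  0.71]
slide [-2.4, -1.0, 6.8] rot [-0.002, 0.002, 0.004] | n rows 0.1
```

Request:
send_rows(motion=[{"claw": 0.2,"slide": [-2,-1,6],"delta_rot": [0,0,0]},{"claw": 0.2,"slide": [-2,-1,6],"delta_rot": [0,0,0]},{"claw": 0.2,"slide": [-2,-1,6],"delta_rot": [0,0,0]}])

```text
time: 7.1
position: [0.5062, 0.3391, 0.029]
tool_rot: [0.074, -2.884, 0.01]
ft_force: [-0.1, 0.1, 0.1]
grip_width: 0.603
grip_force: 0.0
```

Request:
send_rows(grip_force=55, motion=[{"claw": -0.7,"slide": [0,0,0],"delta_rot": [0,0,0]},{"claw": -0.7,"slide": [0,0,0],"delta_rot": [0,0,0]},{"claw": -0.7,"slide": [0,0,0],"delta_rot": [0,0,0]},{"claw": -0.7,"slide": [0,0,0],"delta_rot": [0,0,0]},{"claw": -0.7,"slide": [0,0,0],"delta_rot": [0,0,0]}])

```text
time: 7.6
position: [0.5059, 0.3395, 0.0285]
tool_rot: [0.074, -2.883, 0.009]
ft_force: [-0.2, 0.7, 0.1]
grip_width: 0.318
grip_force: 55.0
```

```bash
python3 - <<'E'
from plan import *
show()
E
```

```text
t 7.6 p [0.5059 0.3395 0.0285] yaw -3.09 zt [-0.255 -0.013 -0.967] F [-0.2  0.7  0.1] w 27.7 gf 55.0 q [ 0.07  0.78 -0.91  1.54  0.45  1.31  0.71]
```

```bash
cat > wp.py <<'E'
from plan import *
C=np.array([.4655,-.0185]); Y=-.135; U=np.array([-np.sin(Y),np.cos(Y)]); TL=.258; L=.128; H=.0285
def end(s,d,z,lat=0):
    """s=+1 left end,-1 right; d=tip depth inside end face (m); z underside; lat along die x"""
    head=Y-np.pi/2 if s>0 else Y+np.pi/2
    tip=C+s*U*(.075-d)+lat*np.array([np.cos(Y),np.sin(Y)])
    return (*(tip+s*U*L),z+H),pose(head,TL)
def tip():
    p,r=show(); h=r.apply([1,0,0]); h=h[:2]/np.linalg.norm(h[:2]); t=p[:2]+h*L-C
    hd=np.arctan2(h[1],h[0]); w=(pose(hd,TL).inv()*r).as_rotvec()
    sgn=np.sign(t@U); print('tip d %.1f mm lat %.1f z %.1f | heading err %.3f tilt/roll err'%((.075-abs(t@U))*1e3,(t@[np.cos(Y),np.sin(Y)])*1e3,(p[2]-H)*1e3,(hd-(Y-sgn*np.pi/2)+np.pi)%(2*np.pi)-np.pi),w.round(3))
E
python3 - <<'E'
from wp import *
tip()
plan(((.506,.339,.11),pose(3.4,TL)),((.52,.28,.11),pose(4.0,TL)),end(1,-.04,.07)[:1]+(pose(4.577,TL),),end(1,-.025,.0365))
E
```

```text
t 7.6 p [0.5059 0.3395 0.0285] yaw -3.09 zt [-0.255 -0.013 -0.967] F [-0.2  0.7  0.1] w 27.7 gf 55.0 q [ 0.07  0.78 -0.91  1.54  0.45  1.31  0.71]
tip d -261.5 mm lat -133.9 z -0.0 | heading err -1.384 tilt/roll err [-0. -0. -0.]
t 7.6 p [0.5059 0.3395 0.0285] yaw -3.09 zt [-0.255 -0.013 -0.967] F [-0.2  0.7  0.1] w 27.7 gf 55.0 q [ 0.07  0.78 -0.91  1.54  0.45  1.31  0.71]
slide [20.7, -0.5, -78.8] rot [0.053, 0.0, -0.2] | n rows 1.6
slide [1.5, -60.6, 0.4] rot [0.153, 0.0, -0.58] | n rows 4.0
slide [53.1, -21.2, 25.8] rot [0.147, 0.0, -0.558] | n rows 3.8
slide [6.0, -0.0, 36.3] rot [0.0, 0.0, -0.001] | n rows 0.7
```

Request:
send_rows(motion=[{"claw": -0.7,"slide": [5,0,-20],"delta_rot": [0,0,0]},{"claw": -0.7,"slide": [13,0,-50],"delta_rot": [0.025,0,-0.1]},{"claw": -0.7,"slide": [21,0,-79],"delta_rot": [0.053,0,-0.2]}])

```text
time: 7.9
position: [0.5059, 0.3384, 0.1117]
tool_rot: [0.376, -2.86, 0.05]
ft_force: [0.7, 0.7, -2.0]
grip_width: 0.316
grip_force: 55.0
```

Request:
send_rows(motion=[{"claw": -0.7,"slide": [1,-60,0],"delta_rot": [0.153,0,-0.58]},{"claw": -0.7,"slide": [1,-60,0],"delta_rot": [0.153,0,-0.58]},{"claw": -0.7,"slide": [1,-60,0],"delta_rot": [0.153,0,-0.58]},{"claw": -0.7,"slide": [1,-60,0],"delta_rot": [0.153,0,-0.58]},{"claw": -0.7,"slide": [1,-60,0],"delta_rot": [0.153,0,-0.58]}])

```text
time: 8.4
position: [0.519, 0.2823, 0.1115]
tool_rot: [1.211, -2.639, 0.156]
ft_force: [-0.0, 0.7, -3.4]
grip_width: 0.319
grip_force: 55.0
```

Request:
send_rows(motion=[{"claw": -0.7,"slide": [53,-21,26],"delta_rot": [0.147,0,-0.558]},{"claw": -0.7,"slide": [53,-21,26],"delta_rot": [0.147,0,-0.558]},{"claw": -0.7,"slide": [53,-21,26],"delta_rot": [0.147,0,-0.558]},{"claw": -0.7,"slide": [53,-21,26],"delta_rot": [0.147,0,-0.558]},{"claw": -0.7,"slide": [53,-21,26],"delta_rot": [0.147,0,-0.558]}])

```text
time: 8.9
position: [0.4973, 0.2236, 0.0994]
tool_rot: [1.929, -2.215, 0.25]
ft_force: [0.4, -0.2, -4.4]
grip_width: 0.32
grip_force: 55.0
```

Request:
send_rows(motion=[{"claw": -0.7,"slide": [0,0,0],"delta_rot": [0,0,0]},{"claw": -0.7,"slide": [0,0,0],"delta_rot": [0,0,0]}])

```text
time: 9.1
position: [0.4986, 0.2232, 0.099]
tool_rot: [1.926, -2.217, 0.25]
ft_force: [-0.2, -0.4, -2.4]
grip_width: 0.316
grip_force: 55.0
```

```bash
python3 - <<'E'
from wp import *
tip()
plan(end(1,-.015,.0365),end(1,.0,.0365),end(1,.01,.0355),end(1,.015,.035))
E
```

```text
t 9.1 p [0.4986 0.2232 0.099 ] yaw -1.711 zt [-0.035 -0.253 -0.967] F [-0.2 -0.4 -2.4] w 27.5 gf 55.0 q [ 0.31  0.67 -1.2   1.73  0.75  1.46  1.92]
tip d -41.0 mm lat -0.4 z 70.5 | heading err -0.005 tilt/roll err [ 0. -0.  0.]
t 9.1 p [0.4986 0.2232 0.099 ] yaw -1.711 zt [-0.035 -0.253 -0.967] F [-0.2 -0.4 -2.4] w 27.5 gf 55.0 q [ 0.31  0.67 -1.2   1.73  0.75  1.46  1.92]
slide [16.4, 0.2, 39.5] rot [0.001, 0.0, -0.005] | n rows 0.9
slide [14.5, -0.0, 3.9] rot [0.0, 0.0, -0.0] | n rows 0.3
slide [9.5, -0.0, 3.5] rot [0.0, 0.0, -0.0] | n rows 0.2
slide [4.7, -0.0, 1.7] rot [0.0, 0.0, -0.0] | n rows 0.1
```

Request:
send_rows(motion=[{"claw": -0.7,"slide": [16,0,39.5],"delta_rot": [0,0,0.005]},{"claw": -0.7,"slide": [16,0,39.5],"delta_rot": [0,0,0.005]},{"claw": -0.7,"slide": [16,0,39.5],"delta_rot": [0,0,0.005]}])

```text
time: 9.4
position: [0.4946, 0.197, 0.064]
tool_rot: [1.921, -2.219, 0.25]
ft_force: [-0.9, 0.0, -3.6]
grip_width: 0.318
grip_force: 55.0
```

```bash
python3 - <<'E'
from wp import *
tip()
a=grab('side');b=grab('top')
c=proj(b,[[.48,.06,.04]])[0].astype(int); e=proj(a,[[.48,.06,.04]])[0].astype(int); print(c,e)
A=b['color'][c[1]-40:c[1]+40,c[0]-40:c[0]+40]; B=a['color'][e[1]-40:e[1]+40,e[0]-40:e[0]+40]
cv2.imwrite('pics/w3.png',np.hstack([cv2.resize(x,(400,400),interpolation=cv2.INTER_CUBIC) for x in(A,B)]))
tp=np.array([*(C+U*.09),.0365]);print('pred tip top',(proj(b,tp)-c+40)*5,'side',(proj(a,tp)-e+40)*5+[400,0])
plan(end(1,.0,.0365),end(1,.01,.0355),end(1,.015,.035))
E
```

```text
t 9.4 p [0.4946 0.197  0.064 ] yaw -1.715 zt [-0.037 -0.254 -0.967] F [-0.9  0.  -3.6] w 27.7 gf 55.0 q [ 0.35  0.68 -1.18  1.8   0.78  1.4   1.91]
tip d -14.5 mm lat -1.3 z 35.5 | heading err -0.009 tilt/roll err [-0.     0.001  0.   ]
[246 195] [240 211]
pred tip top [[187.86204489 206.42424856]] side [[598.77992588 218.8938738 ]]
t 9.5 p [0.4952 0.1989 0.0653] yaw -1.713 zt [-0.034 -0.252 -0.967] F [ 0.3 -0.1 -2.7] w 27.6 gf 55.0 q [ 0.35  0.68 -1.18  1.79  0.78  1.4   1.92]
slide [15.8, 0.0, 4.5] rot [0.0, 0.001, -0.007] | n rows 0.3
slide [9.4, 0.0, 3.5] rot [0.0, 0.0, 0.0] | n rows 0.2
slide [4.7, 0.0, 1.7] rot [0.0, 0.0, 0.0] | n rows 0.1
```

View pics/w3.png

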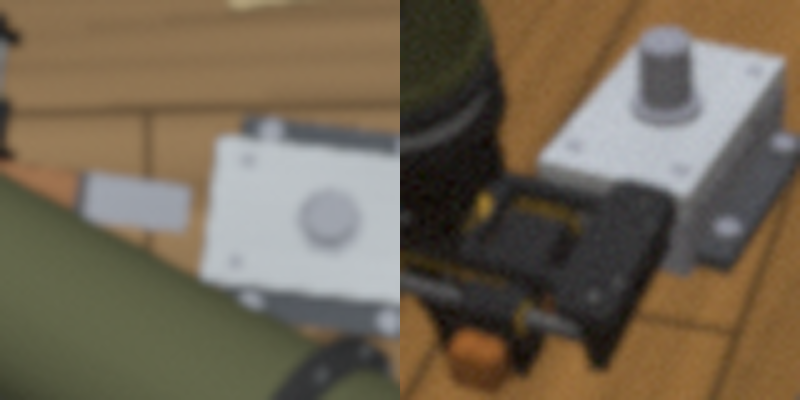

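Top crop: blade tip at (190,209), 0.6 mm from the prediction, aligned with the plate's end middle (210,208). I insert now.

Request:
send_rows(motion=[{"claw": -0.7,"slide": [8,0,2.5],"delta_rot": [0,0,0.006]},{"claw": -0.7,"slide": [16,0,4.2],"delta_rot": [0,0,0.006]},{"claw": -0.7,"slide": [22,0,6],"delta_rot": [0,0,0.006]},{"claw": -0.7,"slide": [25,0,7],"delta_rot": [0,0,0.006]},{"claw": -0.7,"slide": [25,0,7],"delta_rot": [0,0,0.006]}])

```text
time: 10.0
position: [0.4911, 0.1717, 0.0643]
tool_rot: [1.918, -2.224, 0.252]
ft_force: [-0.1, -0.3, -4.5]
grip_width: 0.315
grip_force: 55.0
```

```bash
python3 - <<'E'
from wp import *
tip()
plan(end(1,.02,.035))
E
```

```text
t 10.0 p [0.4911 0.1717 0.0643] yaw -1.719 zt [-0.035 -0.253 -0.967] F [-0.1 -0.3 -4.5] w 27.4 gf 55.0 q [ 0.42  0.65 -1.2   1.84  0.78  1.37  1.94]
tip d 11.1 mm lat -1.9 z 35.8 | heading err -0.013 tilt/roll err [ 0.003  0.    -0.   ]
t 10.0 p [0.4911 0.1717 0.0643] yaw -1.719 zt [-0.035 -0.253 -0.967] F [-0.1 -0.3 -4.5] w 27.4 gf 55.0 q [ 0.42  0.65 -1.2   1.84  0.78  1.37  1.94]
slide [8.4, -0.3, 3.1] rot [0.0, -0.0, -0.013] | n rows 0.2
```

Request:
send_rows(motion=[{"claw": -0.7,"slide": [3,0,1.2],"delta_rot": [0,0,-0.007]},{"claw": -0.7,"slide": [6,0,2.3],"delta_rot": [0,0,-0.013]},{"claw": -0.7,"slide": [8.5,0,3],"delta_rot": [0,0,-0.013]},{"claw": -0.7,"slide": [8.5,0,3],"delta_rot": [0,0,-0.013]}])

```text
time: 10.4
position: [0.4899, 0.1637, 0.0637]
tool_rot: [1.934, -2.211, 0.25]
ft_force: [0.7, 3.2, -2.7]
grip_width: 0.317
grip_force: 55.0
```

```bash
cat > lift.py <<'E'
from wp import *
# track the upper half: match the initial top/side patches of plate corner dowel marks & shank via pose search on edges
E
python3 - <<'E'
from wp import *
tip()
a=grab('side')
c=a['color'][150:250,200:300]; cv2.imwrite('pics/s4.png',cv2.resize(c,(600,600),interpolation=cv2.INTER_CUBIC))
E
```

```text
t 10.4 p [0.4899 0.1637 0.0637] yaw -1.704 zt [-0.034 -0.252 -0.967] F [ 0.7  3.2 -2.7] w 27.6 gf 55.0 q [ 0.44  0.65 -1.21  1.85  0.78  1.37  1.97]
tip d 19.2 mm lat -0.2 z 35.2 | heading err 0.001 tilt/roll err [-0.    -0.001 -0.   ]
```

View pics/s4.png

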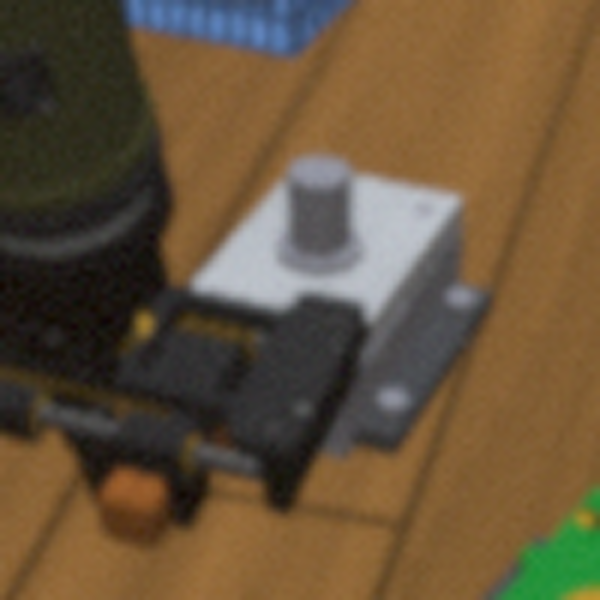

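The blade is in at 19 mm with a small push force; the plate is mostly hidden by the hand. I withdraw and measure the ends by patch tracking once it is clear.

```bash
cat > lift.py <<'E'
from wp import *
import pickle
M={'+x+y':(.032,.055),'-x+y':(-.032,.055),'-x-y':(-.032,-.055)}
def W(k,z): x,y=M[k]; c,s=np.cos(Y),np.sin(Y); return [C[0]+c*x-s*y,C[1]+s*x+c*y,.056+z]
def heights(keys=M,n=4):
    base=np.mean([pickle.load(open(f,'rb'))[0]['color'] for f in('d.pkl','d2.pkl')],0).astype(np.float32).mean(2)
    ims=[grab('side') for _ in range(n)]; d=ims[0]; im=np.mean([i['color'] for i in ims],0).astype(np.float32).mean(2)
    out={}
    for k in keys:
        p0=proj(d,W(k,0))[0]; g=proj(d,W(k,.01))[0]-p0   # px per 10 mm
        u,v=p0.round().astype(int); T=base[v-7:v+8,u-9:u+10]
        try:
            w=np.eye(2,3,dtype=np.float32); cc,w=cv2.findTransformECC(T,im[v-7:v+8,u-9:u+10],w,cv2.MOTION_TRANSLATION,(3,200,1e-5),None,3)
            t=w[:,2]; out[k]=(round(10*float(t@g)/(g@g),2),round(float(t[0]*g[1]-t[1]*g[0])/np.linalg.norm(g),2),round(cc,3))
        except cv2.error: out[k]=None
    print(out)
E
python3 - <<'E'
from wp import *
tip()
m=lambda x,y,z,yw:((x,y,z),pose(yw,TL))
plan(end(1,-.02,.0352),m(.5,.21,.155,4.4),m(.51,.12,.16,3.85),m(.53,.02,.16,3.3),m(.52,-.09,.16,2.7),m(.48,-.18,.16,2.1),(end(-1,-.03,.12)[0],pose(1.6,TL)),end(-1,-.025,.06))
E
```

```text
t 10.45 p [0.4899 0.1637 0.0637] yaw -1.704 zt [-0.034 -0.253 -0.967] F [ 0.3  2.8 -2.4] w 27.6 gf 55.0 q [ 0.44  0.65 -1.21  1.85  0.78  1.37  1.97]
tip d 19.2 mm lat -0.1 z 35.2 | heading err 0.001 tilt/roll err [-0. -0. -0.]
t 10.45 p [0.4899 0.1637 0.0637] yaw -1.704 zt [-0.034 -0.253 -0.967] F [ 0.3  2.8 -2.4] w 27.6 gf 55.0 q [ 0.44  0.65 -1.21  1.85  0.78  1.37  1.97]
slide [-37.9, -0.4, -10.0] rot [-0.0, 0.0, 0.001] | n rows 0.8
slide [15.5, -3.4, -90.3] rot [-0.045, 0.0, 0.172] | n rows 1.8
slide [81.1, -37.2, 16.2] rot [-0.141, 0.0, 0.532] | n rows 3.7
slide [48.2, -89.0, 12.7] rot [-0.14, 0.0, 0.532] | n rows 3.7
slide [26.3, -107.0, 6.9] rot [-0.153, 0.0, 0.58] | n rows 4.0
slide [-2.3, -98.5, -0.6] rot [-0.153, -0.0, 0.58] | n rows 4.0
slide [-38.4, -74.6, 1.7] rot [-0.127, -0.0, 0.483] | n rows 3.3
slide [-10.6, 0.8, 59.3] rot [-0.042, -0.0, 0.159] | n rows 1.2
```

Request:
send_rows(motion=[{"claw": -0.7,"slide": [-19,0,-5],"delta_rot": [0,0,0]},{"claw": -0.7,"slide": [-38,0,-10],"delta_rot": [0,0,0]},{"claw": -0.7,"slide": [-38,0,-10],"delta_rot": [0,0,0]}])

```text
time: 10.75
position: [0.4947, 0.2042, 0.0636]
tool_rot: [1.936, -2.208, 0.25]
ft_force: [0.2, 0.2, -2.9]
grip_width: 0.315
grip_force: 55.0
```

Request:
send_rows(motion=[{"claw": -0.7,"slide": [8,-2,-45],"delta_rot": [-0.022,0,0.086]},{"claw": -0.7,"slide": [15.5,-3.4,-90],"delta_rot": [-0.045,0,0.172]},{"claw": -0.7,"slide": [15.5,-3.4,-90],"delta_rot": [-0.045,0,0.172]}])

```text
time: 11.05
position: [0.5024, 0.2109, 0.1598]
tool_rot: [1.721, -2.373, 0.228]
ft_force: [0.8, 0.3, -3.1]
grip_width: 0.318
grip_force: 55.0
```

Request:
send_rows(motion=[{"claw": -0.7,"slide": [81,-37,16],"delta_rot": [-0.141,0,0.532]},{"claw": -0.7,"slide": [81,-37,16],"delta_rot": [-0.141,0,0.532]},{"claw": -0.7,"slide": [81,-37,16],"delta_rot": [-0.141,0,0.532]},{"claw": -0.7,"slide": [81,-37,16],"delta_rot": [-0.141,0,0.532]}])

```text
time: 11.45
position: [0.5095, 0.1158, 0.1586]
tool_rot: [0.99, -2.718, 0.132]
ft_force: [-0.3, 1.0, -2.6]
grip_width: 0.316
grip_force: 55.0
```

Request:
send_rows(motion=[{"claw": -0.7,"slide": [48,-89,13],"delta_rot": [-0.14,0,0.532]},{"claw": -0.7,"slide": [48,-89,13],"delta_rot": [-0.14,0,0.532]},{"claw": -0.7,"slide": [48,-89,13],"delta_rot": [-0.14,0,0.532]},{"claw": -0.7,"slide": [48,-89,13],"delta_rot": [-0.14,0,0.532]}])

```text
time: 11.85
position: [0.5291, 0.0152, 0.1579]
tool_rot: [0.211, -2.872, 0.032]
ft_force: [-0.8, 0.6, -3.0]
grip_width: 0.312
grip_force: 55.0
```

Request:
send_rows(motion=[{"claw": -0.7,"slide": [26,-107,7],"delta_rot": [-0.153,0,0.58]},{"claw": -0.7,"slide": [26,-107,7],"delta_rot": [-0.153,0,0.58]},{"claw": -0.7,"slide": [26,-107,7],"delta_rot": [-0.153,0,0.58]},{"claw": -0.7,"slide": [26,-107,7],"delta_rot": [-0.153,0,0.58]},{"claw": -0.7,"slide": [26,-107,7],"delta_rot": [-0.153,0,0.58]}])

```text
time: 12.35
position: [0.5182, -0.0932, 0.1581]
tool_rot: [-0.639, -2.814, -0.078]
ft_force: [-0.6, -0.0, -2.6]
grip_width: 0.315
grip_force: 55.0
```

Request:
send_rows(motion=[{"claw": -0.7,"slide": [-2,-98,-1],"delta_rot": [-0.153,0,0.58]},{"claw": -0.7,"slide": [-2,-98,-1],"delta_rot": [-0.153,0,0.58]},{"claw": -0.7,"slide": [-2,-98,-1],"delta_rot": [-0.153,0,0.58]},{"claw": -0.7,"slide": [-2,-98,-1],"delta_rot": [-0.153,0,0.58]},{"claw": -0.7,"slide": [-2,-98,-1],"delta_rot": [-0.153,0,0.58]}])

```text
time: 12.85
position: [0.4784, -0.1801, 0.1591]
tool_rot: [-1.445, -2.526, -0.183]
ft_force: [-1.1, -0.3, -3.6]
grip_width: 0.32
grip_force: 55.0
```

Request:
send_rows(motion=[{"claw": -0.7,"slide": [-38,-75,2],"delta_rot": [-0.127,0,0.483]},{"claw": -0.7,"slide": [-38,-75,2],"delta_rot": [-0.127,0,0.483]},{"claw": -0.7,"slide": [-38,-75,2],"delta_rot": [-0.127,0,0.483]},{"claw": -0.7,"slide": [-38,-75,2],"delta_rot": [-0.127,0,0.483]}])

```text
time: 13.25
position: [0.432, -0.2488, 0.1474]
tool_rot: [-2.048, -2.113, -0.261]
ft_force: [0.0, 0.4, -3.0]
grip_width: 0.317
grip_force: 55.0
```

```bash
python3 - <<'E'
from lift import *
tip()
heights()
plan(end(-1,-.025,.06),end(-1,-.015,.0358),end(-1,0,.0358),end(-1,.01,.0352),end(-1,.025,.035))
E
```

```text
t 13.25 p [ 0.432  -0.2488  0.1474] yaw 1.602 zt [-0.012  0.254 -0.967] F [ 0.   0.4 -3. ] w 27.6 gf 55.0 q [ 1.22  0.26 -0.69  1.81 -0.05  1.27  0.58]
tip d -31.5 mm lat -23.4 z 118.9 | heading err 0.166 tilt/roll err [ 0.004 -0.     0.   ]
{'+x+y': (np.float64(2.7), np.float64(-0.06), 0.997), '-x+y': (np.float64(-1.51), np.float64(1.75), 0.855), '-x-y': (np.float64(0.35), np.float64(0.01), 0.998)}
t 13.45 p [ 0.4338 -0.2472  0.148 ] yaw 1.608 zt [-0.011  0.255 -0.967] F [ 0.1 -0.3 -3.4] w 27.7 gf 55.0 q [ 1.22  0.26 -0.7   1.81 -0.05  1.27  0.58]
slide [-12.5, 1.2, 58.2] rot [-0.046, 0.0, 0.167] | n rows 1.2
slide [3.5, 0.0, 25.9] rot [0.0, 0.0, -0.0] | n rows 0.5
slide [14.5, 0.0, 3.9] rot [0.0, 0.0, -0.0] | n rows 0.3
slide [9.5, -0.0, 3.1] rot [0.0, 0.0, -0.0] | n rows 0.2
slide [14.5, -0.0, 4.0] rot [0.0, 0.0, -0.0] | n rows 0.3
```

Request:
send_rows(motion=[{"claw": -0.7,"slide": [-6,0,28],"delta_rot": [-0.023,0,0.083]},{"claw": -0.7,"slide": [-12.5,1,58],"delta_rot": [-0.046,0,0.167]},{"claw": -0.7,"slide": [-12.5,1,58],"delta_rot": [-0.046,0,0.167]}])

```text
time: 13.75
position: [0.4317, -0.243, 0.0855]
tool_rot: [-2.226, -1.938, -0.287]
ft_force: [-1.2, -0.1, -3.2]
grip_width: 0.318
grip_force: 55.0
```

Request:
send_rows(motion=[{"claw": -0.7,"slide": [3,0,24],"delta_rot": [0,0,0]},{"claw": -0.7,"slide": [3,0,24],"delta_rot": [0,0,0]},{"claw": -0.7,"slide": [3,0,24],"delta_rot": [0,0,0]}])

```text
time: 14.05
position: [0.4365, -0.2364, 0.0675]
tool_rot: [-2.232, -1.943, -0.291]
ft_force: [-0.1, -0.4, -1.6]
grip_width: 0.315
grip_force: 55.0
```

```bash
python3 - <<'E'
from lift import *
tip()
plan(end(-1,0,.0360),end(-1,.01,.0354),end(-1,.025,.035))
E
```

```text
t 14.05 p [ 0.4365 -0.2364  0.0675] yaw 1.432 zt [ 0.036  0.252 -0.967] F [-0.1 -0.4 -1.6] w 27.4 gf 55.0 q [ 1.19  0.32 -0.67  1.92 -0.05  1.06  0.43]
tip d -16.8 mm lat 1.0 z 39.0 | heading err -0.003 tilt/roll err [-0.001 -0.    -0.   ]
t 14.05 p [ 0.4365 -0.2364  0.0675] yaw 1.432 zt [ 0.036  0.252 -0.967] F [-0.1 -0.4 -1.6] w 27.4 gf 55.0 q [ 1.19  0.32 -0.67  1.92 -0.05  1.06  0.43]
slide [15.5, -0.6, 7.2] rot [0.002, 0.0, -0.003] | n rows 0.3
slide [9.5, -0.0, 3.1] rot [0.0, 0.0, -0.0] | n rows 0.2
slide [14.4, -0.0, 4.2] rot [0.0, 0.0, -0.0] | n rows 0.3
```

Request:
send_rows(motion=[{"claw": -0.7,"slide": [6,-0.5,4],"delta_rot": [0,0,0]},{"claw": -0.7,"slide": [8,-0.5,5],"delta_rot": [0,0,0]},{"claw": -0.7,"slide": [8,-0.5,5],"delta_rot": [0,0,0]}])

```text
time: 14.35
position: [0.4369, -0.2274, 0.0643]
tool_rot: [-2.236, -1.94, -0.29]
ft_force: [0.3, -0.0, -2.4]
grip_width: 0.317
grip_force: 55.0
```

```bash
python3 - <<'E'
from lift import *
tip()
plan(end(-1,0,.0360),end(-1,.01,.0354),end(-1,.025,.035))
E
```

```text
t 14.35 p [ 0.4369 -0.2274  0.0643] yaw 1.43 zt [ 0.037  0.252 -0.967] F [ 0.3 -0.  -2.4] w 27.6 gf 55.0 q [ 1.18  0.32 -0.67  1.94 -0.05  1.05  0.41]
tip d -7.9 mm lat 0.6 z 35.8 | heading err -0.006 tilt/roll err [-0.001 -0.001 -0.   ]
t 14.35 p [ 0.4369 -0.2274  0.0643] yaw 1.43 zt [ 0.037  0.252 -0.967] F [ 0.3 -0.  -2.4] w 27.6 gf 55.0 q [ 1.18  0.32 -0.67  1.94 -0.05  1.05  0.41]
slide [7.6, 0.2, 1.8] rot [0.003, 0.001, -0.006] | n rows 0.2
slide [9.6, -0.0, 3.1] rot [-0.0, -0.0, 0.0] | n rows 0.2
slide [14.4, -0.0, 4.2] rot [-0.0, -0.0, 0.0] | n rows 0.3
```

Request:
send_rows(motion=[{"claw": -0.7,"slide": [8,0,2],"delta_rot": [0,0,-0.006]},{"claw": -0.7,"slide": [14,0,4],"delta_rot": [0,0,-0.006]},{"claw": -0.7,"slide": [19,0,5.3],"delta_rot": [0,0,-0.006]},{"claw": -0.7,"slide": [23,0,6.5],"delta_rot": [0,0,-0.006]},{"claw": -0.7,"slide": [26,0,7.3],"delta_rot": [0,0,-0.006]}])

```text
time: 14.85
position: [0.4409, -0.2018, 0.0637]
tool_rot: [-2.233, -1.946, -0.291]
ft_force: [-1.3, -3.3, 0.8]
grip_width: 0.319
grip_force: 55.0
```

Request:
send_rows(motion=[{"claw": -0.7,"slide": [3,0,0.9],"delta_rot": [0,0,0]},{"claw": -0.7,"slide": [5,0,1.5],"delta_rot": [0,0,0]},{"claw": -0.7,"slide": [5,0,1.5],"delta_rot": [0,0,0]}])

```text
time: 15.15
position: [0.4414, -0.1958, 0.0632]
tool_rot: [-2.231, -1.945, -0.292]
ft_force: [-0.0, -2.9, 0.4]
grip_width: 0.318
grip_force: 55.0
```

```bash
python3 - <<'E'
from lift import *
tip()
heights(n=2)
E
```

```text
t 15.15 p [ 0.4414 -0.1958  0.0632] yaw 1.434 zt [ 0.037  0.252 -0.967] F [-0.  -2.9  0.4] w 27.6 gf 55.0 q [ 1.16  0.29 -0.69  1.97 -0.07  1.03  0.38]
tip d 24.1 mm lat 0.1 z 34.7 | heading err -0.001 tilt/roll err [-0.003 -0.    -0.   ]
{'+x+y': (np.float64(1.42), np.float64(0.42), 0.917), '-x+y': (np.float64(-1.81), np.float64(1.95), 0.863), '-x-y': (np.float64(3.44), np.float64(-0.28), 0.966)}
```

```bash
python3 - <<'E'
from wp import *
tip()
m=lambda x,y,z,yw:((x,y,z),pose(yw,TL))
plan(end(-1,-.02,.035),m(.44,-.24,.155,1.6),m(.48,-.18,.16,2.15),m(.52,-.09,.16,2.7),m(.53,.02,.16,3.3),m(.51,.12,.16,3.88),(end(1,-.025,.12)[0],pose(4.45,TL)),end(1,-.015,.0375))
E
```

```text
t 15.25 p [ 0.4414 -0.1958  0.0632] yaw 1.434 zt [ 0.037  0.252 -0.967] F [ 0.1 -1.7  1.1] w 27.6 gf 55.0 q [ 1.16  0.29 -0.69  1.97 -0.07  1.03  0.38]
tip d 24.0 mm lat 0.2 z 34.7 | heading err -0.002 tilt/roll err [-0.003 -0.    -0.   ]
t 15.25 p [ 0.4414 -0.1958  0.0632] yaw 1.434 zt [ 0.037  0.252 -0.967] F [ 0.1 -1.7  1.1] w 27.6 gf 55.0 q [ 1.16  0.29 -0.69  1.97 -0.07  1.03  0.38]
slide [-42.5, 0.2, -11.5] rot [0.003, 0.0, -0.002] | n rows 0.9
slide [23.4, 4.5, -88.5] rot [0.042, 0.0, -0.158] | n rows 1.8
slide [58.2, 41.7, 10.2] rot [0.14, 0.0, -0.532] | n rows 3.7
slide [51.6, 82.7, 13.6] rot [0.141, 0.0, -0.532] | n rows 3.7
slide [36.7, 103.8, 9.6] rot [0.153, -0.0, -0.58] | n rows 4.0
slide [3.9, 101.9, 1.0] rot [0.148, -0.0, -0.561] | n rows 3.9
slide [-50.0, 73.9, -1.3] rot [0.145, -0.0, -0.551] | n rows 3.8
slide [-11.5, -1.3, 82.3] rot [0.033, -0.0, -0.123] | n rows 1.7
```

Request:
send_rows(motion=[{"claw": -0.7,"slide": [-20,0,-5.6],"delta_rot": [0,0,0]},{"claw": -0.7,"slide": [-42,0,-11.5],"delta_rot": [0.003,0,-0.002]},{"claw": -0.7,"slide": [-42,0,-11.5],"delta_rot": [0.003,0,-0.002]}])

```text
time: 15.55
position: [0.4338, -0.2449, 0.0627]
tool_rot: [-2.235, -1.942, -0.286]
ft_force: [-0.2, -0.5, -3.0]
grip_width: 0.319
grip_force: 55.0
```

Request:
send_rows(motion=[{"claw": -0.7,"slide": [12,2,-44],"delta_rot": [0.021,0,-0.079]},{"claw": -0.7,"slide": [23,4.5,-88],"delta_rot": [0.042,0,-0.158]},{"claw": -0.7,"slide": [23,4.5,-88],"delta_rot": [0.042,0,-0.158]}])

```text
time: 15.85
position: [0.4434, -0.2428, 0.1596]
tool_rot: [-2.057, -2.121, -0.269]
ft_force: [1.9, -0.2, -2.7]
grip_width: 0.313
grip_force: 55.0
```

Request:
send_rows(motion=[{"claw": -0.7,"slide": [58,42,10],"delta_rot": [0.14,0,-0.532]},{"claw": -0.7,"slide": [58,42,10],"delta_rot": [0.14,0,-0.532]},{"claw": -0.7,"slide": [58,42,10],"delta_rot": [0.14,0,-0.532]},{"claw": -0.7,"slide": [58,42,10],"delta_rot": [0.14,0,-0.532]}])

```text
time: 16.25
position: [0.4799, -0.1801, 0.1583]
tool_rot: [-1.375, -2.562, -0.179]
ft_force: [-0.4, 0.3, -3.6]
grip_width: 0.317
grip_force: 55.0
```

Request:
send_rows(motion=[{"claw": -0.7,"slide": [52,83,13.5],"delta_rot": [0.141,0,-0.532]},{"claw": -0.7,"slide": [52,83,13.5],"delta_rot": [0.141,0,-0.532]},{"claw": -0.7,"slide": [52,83,13.5],"delta_rot": [0.141,0,-0.532]},{"claw": -0.7,"slide": [52,83,13.5],"delta_rot": [0.141,0,-0.532]}])

```text
time: 16.65
position: [0.5202, -0.0882, 0.1584]
tool_rot: [-0.62, -2.819, -0.081]
ft_force: [-0.1, -0.8, -2.1]
grip_width: 0.314
grip_force: 55.0
```

Request:
send_rows(motion=[{"claw": -0.7,"slide": [37,104,9.6],"delta_rot": [0.153,0,-0.58]},{"claw": -0.7,"slide": [37,104,9.6],"delta_rot": [0.153,0,-0.58]},{"claw": -0.7,"slide": [37,104,9.6],"delta_rot": [0.153,0,-0.58]},{"claw": -0.7,"slide": [37,104,9.6],"delta_rot": [0.153,0,-0.58]},{"claw": -0.7,"slide": [37,104,9.6],"delta_rot": [0.153,0,-0.58]}])

```text
time: 17.15
position: [0.5294, 0.0218, 0.1585]
tool_rot: [0.233, -2.873, 0.029]
ft_force: [0.3, -0.4, -4.0]
grip_width: 0.32
grip_force: 55.0
```

Request:
send_rows(motion=[{"claw": -0.7,"slide": [4,102,1],"delta_rot": [0.148,0,-0.561]},{"claw": -0.7,"slide": [4,102,1],"delta_rot": [0.148,0,-0.561]},{"claw": -0.7,"slide": [4,102,1],"delta_rot": [0.148,0,-0.561]},{"claw": -0.7,"slide": [4,102,1],"delta_rot": [0.148,0,-0.561]}])

```text
time: 17.55
position: [0.5092, 0.1217, 0.159]
tool_rot: [1.051, -2.699, 0.135]
ft_force: [0.8, 0.0, -3.1]
grip_width: 0.321
grip_force: 55.0
```

Request:
send_rows(motion=[{"claw": -0.7,"slide": [-50,74,-1],"delta_rot": [0.145,0,-0.551]},{"claw": -0.7,"slide": [-50,74,-1],"delta_rot": [0.145,0,-0.551]},{"claw": -0.7,"slide": [-50,74,-1],"delta_rot": [0.145,0,-0.551]},{"claw": -0.7,"slide": [-50,74,-1],"delta_rot": [0.145,0,-0.551]}])

```text
time: 17.95
position: [0.4953, 0.2086, 0.1467]
tool_rot: [1.784, -2.319, 0.229]
ft_force: [0.3, -1.2, -3.6]
grip_width: 0.318
grip_force: 55.0
```

```bash
python3 - <<'E'
from lift import *
tip()
heights(n=2)
plan(end(1,-.015,.0375))
E
```

```text
t 17.95 p [0.4953 0.2086 0.1467] yaw -1.83 zt [-0.068 -0.247 -0.967] F [ 0.3 -1.2 -3.6] w 27.7 gf 55.0 q [ 0.38  0.62 -1.26  1.69  0.69  1.54  1.87]
tip d -27.0 mm lat -16.9 z 118.2 | heading err -0.124 tilt/roll err [-0.003  0.001  0.   ]
{'+x+y': None, '-x+y': (np.float64(-1.41), np.float64(2.05), 0.903), '-x-y': (np.float64(2.7), np.float64(0.04), 0.997)}
t 18.05 p [0.4953 0.2075 0.1468] yaw -1.836 zt [-0.069 -0.247 -0.967] F [-0.1 -0.  -2.5] w 27.6 gf 55.0 q [ 0.38  0.62 -1.26  1.69  0.69  1.54  1.86]
slide [-11.3, -2.4, 80.6] rot [0.035, -0.001, -0.126] | n rows 1.6
```

```bash
sed -i 's/C=np.array(\[.4655,-.0185\])/C=np.array([.4657,-.0173])/' wp.py; python3 - <<'E'
from wp import *
plan(end(1,-.012,.0365))
E
```

```text
t 18.05 p [0.4953 0.2075 0.1468] yaw -1.836 zt [-0.069 -0.247 -0.967] F [-0.1 -0.  -2.5] w 27.6 gf 55.0 q [ 0.38  0.62 -1.26  1.69  0.69  1.54  1.86]
slide [-9.8, -2.6, 82.1] rot [0.035, -0.001, -0.126] | n rows 1.7
```

Request:
send_rows(motion=[{"claw": -0.7,"slide": [-8,-1.5,40],"delta_rot": [0.018,0,-0.063]},{"claw": -0.7,"slide": [-10,-2.6,81],"delta_rot": [0.035,0,-0.126]},{"claw": -0.7,"slide": [-10,-2.6,82],"delta_rot": [0.035,0,-0.126]},{"claw": -0.7,"slide": [-10,-2.6,82],"delta_rot": [0.035,0,-0.126]}])

```text
time: 18.45
position: [0.4955, 0.1953, 0.0659]
tool_rot: [1.927, -2.214, 0.251]
ft_force: [0.7, 0.9, -2.3]
grip_width: 0.317
grip_force: 55.0
```

```bash
python3 - <<'E'
from lift import *
tip()
plan(end(1,0,.0360),end(1,.01,.0354),end(1,.031,.035))
E
```

```text
t 18.45 p [0.4955 0.1953 0.0659] yaw -1.709 zt [-0.036 -0.254 -0.967] F [ 0.7  0.9 -2.3] w 27.6 gf 55.0 q [ 0.37  0.7  -1.21  1.8   0.8   1.41  1.91]
tip d -11.6 mm lat 0.5 z 37.4 | heading err -0.003 tilt/roll err [-0.001  0.001  0.   ]
t 18.45 p [0.4955 0.1953 0.0659] yaw -1.709 zt [-0.036 -0.254 -0.967] F [ 0.7  0.9 -2.3] w 27.6 gf 55.0 q [ 0.37  0.7  -1.21  1.8   0.8   1.41  1.91]
slide [10.9, 0.9, 4.4] rot [0.001, -0.001, -0.003] | n rows 0.2
slide [9.5, 0.0, 3.1] rot [0.0, -0.0, -0.0] | n rows 0.2
slide [20.2, 0.0, 5.8] rot [0.0, -0.0, -0.0] | n rows 0.4
```

Straight in: 5 rows to d≈12, then on to d=31.

Request:
send_rows(motion=[{"claw": -0.7,"slide": [5.5,0.5,2.4],"delta_rot": [0,0,-0.003]},{"claw": -0.7,"slide": [11,0.5,4.3],"delta_rot": [0,0,-0.003]},{"claw": -0.7,"slide": [16,0.5,6],"delta_rot": [0,0,-0.003]},{"claw": -0.7,"slide": [20.5,0.5,7.4],"delta_rot": [0,0,-0.003]},{"claw": -0.7,"slide": [26,0.5,9],"delta_rot": [0,0,-0.003]}])

```text
time: 18.95
position: [0.4915, 0.1693, 0.0648]
tool_rot: [1.939, -2.207, 0.254]
ft_force: [0.0, 0.0, 0.1]
grip_width: 0.316
grip_force: 55.0
```

Request:
send_rows(motion=[{"claw": -0.7,"slide": [5,0,1.4],"delta_rot": [0,0,0]},{"claw": -0.7,"slide": [10,0,2.8],"delta_rot": [0,0,0]},{"claw": -0.7,"slide": [14.5,0,4],"delta_rot": [0,0,0]},{"claw": -0.7,"slide": [14.5,0,4],"delta_rot": [0,0,0]}])

```text
time: 19.35
position: [0.4893, 0.1542, 0.0641]
tool_rot: [1.939, -2.206, 0.253]
ft_force: [0.7, 3.1, 0.6]
grip_width: 0.315
grip_force: 55.0
```

```bash
python3 - <<'E'
from lift import *
tip()
heights(['-x-y'],n=1)
m=lambda x,y,z,yw:((x,y,z),pose(yw,TL))
plan(end(1,-.02,.0352),m(.5,.21,.155,4.4),m(.51,.12,.16,3.85),m(.53,.02,.16,3.3),m(.52,-.09,.16,2.7),m(.48,-.18,.16,2.1),(end(-1,-.025,.12)[0],pose(1.55,TL)),end(-1,-.012,.0365))
E
```

```text
t 19.35 p [0.4893 0.1542 0.0641] yaw -1.7 zt [-0.032 -0.254 -0.967] F [0.7 3.1 0.6] w 27.4 gf 55.0 q [ 0.48  0.66 -1.24  1.86  0.8   1.38  1.97]
tip d 29.9 mm lat 1.1 z 35.6 | heading err 0.006 tilt/roll err [ 0.001  0.001 -0.   ]
{'-x-y': (np.float64(2.8), np.float64(0.04), 0.996)}
t 19.4 p [0.4893 0.1542 0.0641] yaw -1.7 zt [-0.032 -0.254 -0.967] F [ 1.4  0.9 -0.3] w 27.5 gf 55.0 q [ 0.48  0.66 -1.24  1.86  0.8   1.38  1.97]
slide [-48.3, 0.0, -12.4] rot [-0.002, -0.001, 0.006] | n rows 1.0
slide [16.7, -3.4, -90.1] rot [-0.045, -0.0, 0.171] | n rows 1.8
slide [81.1, -37.1, 16.3] rot [-0.141, -0.0, 0.532] | n rows 3.7
slide [48.2, -89.0, 12.7] rot [-0.14, -0.0, 0.532] | n rows 3.7
slide [26.4, -107.1, 7.0] rot [-0.153, -0.0, 0.58] | n rows 4.0
slide [-2.2, -98.4, -0.6] rot [-0.153, 0.0, 0.58] | n rows 4.0
slide [-33.8, -70.8, 3.0] rot [-0.141, 0.0, 0.532] | n rows 3.7
slide [-8.7, 1.4, 84.1] rot [-0.029, 0.0, 0.111] | n rows 1.7
```

Request:
send_rows(motion=[{"claw": -0.7,"slide": [-24,0,-6],"delta_rot": [0,0,0]},{"claw": -0.7,"slide": [-48,0,-12.4],"delta_rot": [-0.002,0,0.006]},{"claw": -0.7,"slide": [-48,0,-12.4],"delta_rot": [-0.002,0,0.006]}])

```text
time: 19.7
position: [0.4949, 0.2068, 0.0633]
tool_rot: [1.936, -2.209, 0.248]
ft_force: [-0.2, 0.3, -2.6]
grip_width: 0.319
grip_force: 55.0
```

Request:
send_rows(motion=[{"claw": -0.7,"slide": [8,-2,-45],"delta_rot": [-0.022,0,0.086]},{"claw": -0.7,"slide": [16.5,-3.4,-90],"delta_rot": [-0.045,0,0.171]},{"claw": -0.7,"slide": [16.5,-3.4,-90],"delta_rot": [-0.045,0,0.171]}])

```text
time: 20.0
position: [0.5026, 0.2116, 0.1597]
tool_rot: [1.721, -2.372, 0.227]
ft_force: [0.3, 0.9, -1.9]
grip_width: 0.315
grip_force: 55.0
```

Request:
send_rows(motion=[{"claw": -0.7,"slide": [81,-37,16],"delta_rot": [-0.141,0,0.532]},{"claw": -0.7,"slide": [81,-37,16],"delta_rot": [-0.141,0,0.532]},{"claw": -0.7,"slide": [81,-37,16],"delta_rot": [-0.141,0,0.532]},{"claw": -0.7,"slide": [81,-37,16],"delta_rot": [-0.141,0,0.532]}])

```text
time: 20.4
position: [0.5099, 0.1166, 0.1586]
tool_rot: [0.99, -2.718, 0.131]
ft_force: [-0.9, 0.5, -2.3]
grip_width: 0.318
grip_force: 55.0
```

Request:
send_rows(motion=[{"claw": -0.7,"slide": [48,-89,13],"delta_rot": [-0.14,0,0.532]},{"claw": -0.7,"slide": [48,-89,13],"delta_rot": [-0.14,0,0.532]},{"claw": -0.7,"slide": [48,-89,13],"delta_rot": [-0.14,0,0.532]},{"claw": -0.7,"slide": [48,-89,13],"delta_rot": [-0.14,0,0.532]}])

```text
time: 20.8
position: [0.5296, 0.016, 0.158]
tool_rot: [0.211, -2.872, 0.031]
ft_force: [-0.5, 1.2, -3.2]
grip_width: 0.315
grip_force: 55.0
```

Request:
send_rows(motion=[{"claw": -0.7,"slide": [26,-107,7],"delta_rot": [-0.153,0,0.58]},{"claw": -0.7,"slide": [26,-107,7],"delta_rot": [-0.153,0,0.58]},{"claw": -0.7,"slide": [26,-107,7],"delta_rot": [-0.153,0,0.58]},{"claw": -0.7,"slide": [26,-107,7],"delta_rot": [-0.153,0,0.58]},{"claw": -0.7,"slide": [26,-107,7],"delta_rot": [-0.153,0,0.58]}])

```text
time: 21.3
position: [0.5187, -0.0926, 0.1583]
tool_rot: [-0.639, -2.814, -0.078]
ft_force: [-0.2, 0.1, -3.0]
grip_width: 0.311
grip_force: 55.0
```

Request:
send_rows(motion=[{"claw": -0.7,"slide": [-2,-98,-1],"delta_rot": [-0.153,0,0.58]},{"claw": -0.7,"slide": [-2,-98,-1],"delta_rot": [-0.153,0,0.58]},{"claw": -0.7,"slide": [-2,-98,-1],"delta_rot": [-0.153,0,0.58]},{"claw": -0.7,"slide": [-2,-98,-1],"delta_rot": [-0.153,0,0.58]},{"claw": -0.7,"slide": [-2,-98,-1],"delta_rot": [-0.153,0,0.58]}])

```text
time: 21.8
position: [0.4788, -0.1795, 0.1594]
tool_rot: [-1.446, -2.526, -0.183]
ft_force: [0.8, 0.5, -2.6]
grip_width: 0.314
grip_force: 55.0
```

Request:
send_rows(motion=[{"claw": -0.7,"slide": [-34,-71,3],"delta_rot": [-0.141,0,0.532]},{"claw": -0.7,"slide": [-34,-71,3],"delta_rot": [-0.141,0,0.532]},{"claw": -0.7,"slide": [-34,-71,3],"delta_rot": [-0.141,0,0.532]},{"claw": -0.7,"slide": [-34,-71,3],"delta_rot": [-0.141,0,0.532]},{"claw": -0.7,"slide": [-34,-71,3],"delta_rot": [-0.141,0,0.532]}])

```text
time: 22.3
position: [0.4345, -0.2415, 0.1482]
tool_rot: [-2.099, -2.07, -0.27]
ft_force: [-0.6, 0.0, -3.4]
grip_width: 0.31
grip_force: 55.0
```

```bash
python3 - <<'E'
from lift import *
tip()
heights(['+x+y','-x-y'],n=2)
plan(end(-1,-.012,.0365))
E
```

```text
t 22.3 p [ 0.4345 -0.2415  0.1482] yaw 1.556 zt [ 0.002  0.254 -0.967] F [-0.6  0.  -3.4] w 27.0 gf 55.0 q [ 1.26  0.25 -0.74  1.82 -0.06  1.26  0.53]
tip d -24.3 mm lat -16.1 z 119.7 | heading err 0.121 tilt/roll err [ 0.002 -0.001  0.   ]
{'+x+y': (np.float64(5.43), np.float64(0.39), 0.976), '-x-y': (np.float64(2.77), np.float64(0.06), 0.997)}
t 22.4 p [ 0.4355 -0.2412  0.1485] yaw 1.558 zt [ 0.003  0.255 -0.967] F [-0.3  0.  -3. ] w 27.7 gf 55.0 q [ 1.26  0.26 -0.74  1.82 -0.06  1.26  0.53]
slide [-10.7, 1.2, 83.5] rot [-0.032, 0.001, 0.119] | n rows 1.7
```

Request:
send_rows(motion=[{"claw": -0.7,"slide": [-9,0.6,41],"delta_rot": [-0.016,0,0.06]},{"claw": -0.7,"slide": [-11,1,82],"delta_rot": [-0.032,0,0.119]},{"claw": -0.7,"slide": [-11,1,83],"delta_rot": [-0.032,0,0.119]},{"claw": -0.7,"slide": [-11,1,83],"delta_rot": [-0.032,0,0.119]}])

```text
time: 22.8
position: [0.437, -0.2307, 0.0659]
tool_rot: [-2.23, -1.942, -0.29]
ft_force: [0.9, -0.6, -2.5]
grip_width: 0.314
grip_force: 55.0
```

```bash
python3 - <<'E'
from lift import *
tip()
plan(end(-1,0,.0360),end(-1,.01,.0354),end(-1,.037,.035))
E
```

```text
t 22.8 p [ 0.437  -0.2307  0.0659] yaw 1.433 zt [ 0.035  0.254 -0.967] F [ 0.9 -0.6 -2.5] w 27.3 gf 55.0 q [ 1.22  0.33 -0.71  1.93 -0.03  1.06  0.4 ]
tip d -12.4 mm lat 0.6 z 37.4 | heading err -0.003 tilt/roll err [ 0.     0.001 -0.   ]
t 22.8 p [ 0.437  -0.2307  0.0659] yaw 1.433 zt [ 0.035  0.254 -0.967] F [ 0.9 -0.6 -2.5] w 27.3 gf 55.0 q [ 1.22  0.33 -0.71  1.93 -0.03  1.06  0.4 ]
slide [11.6, -0.3, 4.5] rot [0.001, -0.001, -0.003] | n rows 0.2
slide [9.5, 0.0, 3.1] rot [-0.0, -0.0, 0.0] | n rows 0.2
slide [26.0, 0.0, 7.3] rot [-0.0, -0.0, 0.0] | n rows 0.5
```

Request:
send_rows(motion=[{"claw": -0.7,"slide": [6,0,2.4],"delta_rot": [0,0,-0.003]},{"claw": -0.7,"slide": [12,0,4.6],"delta_rot": [0,0,-0.003]},{"claw": -0.7,"slide": [17,0,6.2],"delta_rot": [0,0,-0.003]},{"claw": -0.7,"slide": [22,0,7.8],"delta_rot": [0,0,-0.003]},{"claw": -0.7,"slide": [27,0,9.3],"delta_rot": [0,0,-0.003]}])

```text
time: 23.3
position: [0.4415, -0.2039, 0.0646]
tool_rot: [-2.236, -1.941, -0.292]
ft_force: [0.4, -0.4, 1.4]
grip_width: 0.313
grip_force: 55.0
```

Request:
send_rows(motion=[{"claw": -0.7,"slide": [5,0,1.4],"delta_rot": [0,0,0]},{"claw": -0.7,"slide": [10,0,2.8],"delta_rot": [0,0,0]},{"claw": -0.7,"slide": [15,0,4.2],"delta_rot": [0,0,0]},{"claw": -0.7,"slide": [20,0,5.5],"delta_rot": [0,0,0]},{"claw": -0.7,"slide": [20,0,5.5],"delta_rot": [0,0,0]}])

```text
time: 23.8
position: [0.4439, -0.1823, 0.0635]
tool_rot: [-2.234, -1.941, -0.291]
ft_force: [0.5, -1.5, -0.1]
grip_width: 0.315
grip_force: 55.0
```

```bash
python3 - <<'E'
from lift import *
tip()
heights(['-x-y'],n=1)
m=lambda x,y,z,yw:((x,y,z),pose(yw,TL))
plan(end(-1,-.02,.035),m(.44,-.24,.155,1.6),m(.48,-.18,.16,2.15),m(.52,-.09,.16,2.7),m(.53,.02,.16,3.3),m(.51,.12,.16,3.88),(end(1,-.02,.12)[0],pose(4.45,TL)),end(1,-.012,.0365))
E
```

```text
t 23.8 p [ 0.4439 -0.1823  0.0635] yaw 1.431 zt [ 0.037  0.252 -0.967] F [ 0.5 -1.5 -0.1] w 27.4 gf 55.0 q [ 1.18  0.29 -0.75  1.98 -0.06  1.02  0.34]
tip d 36.5 mm lat 1.2 z 35.0 | heading err -0.005 tilt/roll err [-0.002 -0.    -0.   ]
{'-x-y': (np.float64(6.27), np.float64(0.04), 0.985)}
t 23.85 p [ 0.4439 -0.1824  0.0634] yaw 1.431 zt [ 0.037  0.253 -0.967] F [-0.1 -0.4  1.1] w 27.1 gf 55.0 q [ 1.18  0.29 -0.75  1.98 -0.06  1.02  0.34]
slide [-54.6, -0.3, -14.5] rot [0.003, -0.0, -0.005] | n rows 1.1
slide [22.3, 4.5, -88.8] rot [0.042, -0.0, -0.159] | n rows 1.8
slide [58.1, 41.8, 10.2] rot [0.14, -0.0, -0.531] | n rows 3.7
slide [51.7, 82.7, 13.7] rot [0.141, -0.0, -0.532] | n rows 3.7
slide [36.7, 103.7, 9.7] rot [0.153, -0.0, -0.58] | n rows 4.0
slide [3.9, 101.9, 1.0] rot [0.148, -0.0, -0.561] | n rows 3.9
slide [-47.2, 71.5, -0.5] rot [0.146, -0.0, -0.551] | n rows 3.8
slide [-13.6, -1.0, 82.7] rot [0.032, -0.0, -0.123] | n rows 1.7
```

Request:
send_rows(motion=[{"claw": -0.7,"slide": [-25,0,-7],"delta_rot": [0,0,0]},{"claw": -0.7,"slide": [-54,0,-14.5],"delta_rot": [0.003,0,-0.005]},{"claw": -0.7,"slide": [-54,0,-14.5],"delta_rot": [0.003,0,-0.005]}])

```text
time: 24.15
position: [0.4346, -0.2426, 0.0627]
tool_rot: [-2.234, -1.941, -0.287]
ft_force: [-0.5, 0.2, -3.2]
grip_width: 0.32
grip_force: 55.0
```

Request:
send_rows(motion=[{"claw": -0.7,"slide": [11,2,-44],"delta_rot": [0.021,0,-0.079]},{"claw": -0.7,"slide": [22,4.5,-88],"delta_rot": [0.042,0,-0.158]},{"claw": -0.7,"slide": [22,4.5,-88],"delta_rot": [0.042,0,-0.158]}])

```text
time: 24.45
position: [0.4442, -0.2404, 0.1592]
tool_rot: [-2.054, -2.121, -0.269]
ft_force: [0.8, -0.8, -2.8]
grip_width: 0.324
grip_force: 55.0
```

Request:
send_rows(motion=[{"claw": -0.7,"slide": [58,42,10],"delta_rot": [0.14,0,-0.532]},{"claw": -0.7,"slide": [58,42,10],"delta_rot": [0.14,0,-0.532]},{"claw": -0.7,"slide": [58,42,10],"delta_rot": [0.14,0,-0.532]},{"claw": -0.7,"slide": [58,42,10],"delta_rot": [0.14,0,-0.532]}])

```text
time: 24.85
position: [0.4804, -0.178, 0.1581]
tool_rot: [-1.373, -2.562, -0.179]
ft_force: [0.0, -0.1, -2.4]
grip_width: 0.32
grip_force: 55.0
```

Request:
send_rows(motion=[{"claw": -0.7,"slide": [52,83,13.5],"delta_rot": [0.141,0,-0.532]},{"claw": -0.7,"slide": [52,83,13.5],"delta_rot": [0.141,0,-0.532]},{"claw": -0.7,"slide": [52,83,13.5],"delta_rot": [0.141,0,-0.532]},{"claw": -0.7,"slide": [52,83,13.5],"delta_rot": [0.141,0,-0.532]}])

```text
time: 25.25
position: [0.5203, -0.0862, 0.1583]
tool_rot: [-0.617, -2.819, -0.082]
ft_force: [-0.4, -0.3, -3.5]
grip_width: 0.315
grip_force: 55.0
```

Request:
send_rows(motion=[{"claw": -0.7,"slide": [37,104,9.6],"delta_rot": [0.153,0,-0.58]},{"claw": -0.7,"slide": [37,104,9.6],"delta_rot": [0.153,0,-0.58]},{"claw": -0.7,"slide": [37,104,9.6],"delta_rot": [0.153,0,-0.58]},{"claw": -0.7,"slide": [37,104,9.6],"delta_rot": [0.153,0,-0.58]},{"claw": -0.7,"slide": [37,104,9.6],"delta_rot": [0.153,0,-0.58]}])

```text
time: 25.75
position: [0.5292, 0.0233, 0.1584]
tool_rot: [0.236, -2.872, 0.028]
ft_force: [0.4, 1.3, -2.8]
grip_width: 0.319
grip_force: 55.0
```

Request:
send_rows(motion=[{"claw": -0.7,"slide": [4,102,1],"delta_rot": [0.148,0,-0.561]},{"claw": -0.7,"slide": [4,102,1],"delta_rot": [0.148,0,-0.561]},{"claw": -0.7,"slide": [4,102,1],"delta_rot": [0.148,0,-0.561]},{"claw": -0.7,"slide": [4,102,1],"delta_rot": [0.148,0,-0.561]}])

```text
time: 26.15
position: [0.5091, 0.1223, 0.1589]
tool_rot: [1.052, -2.699, 0.135]
ft_force: [0.6, -0.8, -3.2]
grip_width: 0.316
grip_force: 55.0
```

Request:
send_rows(motion=[{"claw": -0.7,"slide": [-47,72,-1],"delta_rot": [0.146,0,-0.551]},{"claw": -0.7,"slide": [-47,72,-1],"delta_rot": [0.146,0,-0.551]},{"claw": -0.7,"slide": [-47,72,-1],"delta_rot": [0.146,0,-0.551]},{"claw": -0.7,"slide": [-47,72,-1],"delta_rot": [0.146,0,-0.551]},{"claw": -0.7,"slide": [-47,72,-1],"delta_rot": [0.146,0,-0.551]}])

```text
time: 26.65
position: [0.4944, 0.2044, 0.1475]
tool_rot: [1.778, -2.323, 0.23]
ft_force: [-0.5, -1.0, -3.1]
grip_width: 0.318
grip_force: 55.0
```

```bash
python3 - <<'E'
from lift import *
tip()
heights(['+x+y','-x-y'],n=2)
plan(end(1,-.012,.0365))
E
```

```text
t 26.65 p [0.4944 0.2044 0.1475] yaw -1.835 zt [-0.069 -0.247 -0.967] F [-0.5 -1.  -3.1] w 27.6 gf 55.0 q [ 0.4   0.64 -1.28  1.7   0.71  1.55  1.85]
tip d -21.6 mm lat -17.8 z 119.0 | heading err -0.129 tilt/roll err [-0.002  0.001  0.   ]
{'+x+y': None, '-x-y': (np.float64(6.22), np.float64(0.06), 0.991)}
t 26.75 p [0.4957 0.2033 0.1479] yaw -1.84 zt [-0.069 -0.247 -0.967] F [ 0.  -1.7 -3. ] w 27.4 gf 55.0 q [ 0.4   0.64 -1.28  1.7   0.71  1.55  1.85]
slide [-13.9, -1.1, 82.0] rot [0.035, -0.001, -0.13] | n rows 1.7
```

Request:
send_rows(motion=[{"claw": -0.7,"slide": [-11,-0.5,41],"delta_rot": [0.018,0,-0.065]},{"claw": -0.7,"slide": [-14,-1,81],"delta_rot": [0.035,0,-0.13]},{"claw": -0.7,"slide": [-14,-1,82],"delta_rot": [0.035,0,-0.13]},{"claw": -0.7,"slide": [-14,-1,82],"delta_rot": [0.035,0,-0.13]}])

```text
time: 27.15
position: [0.495, 0.1959, 0.0658]
tool_rot: [1.932, -2.209, 0.252]
ft_force: [-0.1, 0.5, -2.1]
grip_width: 0.317
grip_force: 55.0
```

```bash
python3 - <<'E'
from lift import *
tip()
plan(end(1,0,.0360),end(1,.01,.0354),end(1,.041,.035))
E
```

```text
t 27.15 p [0.495  0.1959 0.0658] yaw -1.704 zt [-0.035 -0.254 -0.966] F [-0.1  0.5 -2.1] w 27.6 gf 55.0 q [ 0.38  0.71 -1.23  1.8   0.82  1.42  1.9 ]
tip d -12.2 mm lat 0.5 z 37.3 | heading err 0.002 tilt/roll err [-0.     0.002  0.   ]
t 27.15 p [0.495  0.1959 0.0658] yaw -1.704 zt [-0.035 -0.254 -0.966] F [-0.1  0.5 -2.1] w 27.6 gf 55.0 q [ 0.38  0.71 -1.23  1.8   0.82  1.42  1.9 ]
slide [11.5, 0.4, 4.4] rot [0.0, -0.002, 0.001] | n rows 0.2
slide [9.5, -0.0, 3.1] rot [0.0, 0.0, 0.0] | n rows 0.2
slide [29.9, -0.0, 8.3] rot [0.0, 0.0, 0.0] | n rows 0.6
```

Request:
send_rows(motion=[{"claw": -0.7,"slide": [6,0.4,2.4],"delta_rot": [0,0,0]},{"claw": -0.7,"slide": [12,0.4,4.5],"delta_rot": [0,0,0]},{"claw": -0.7,"slide": [18,0.4,6.5],"delta_rot": [0,0,0]},{"claw": -0.7,"slide": [24,0.4,8.4],"delta_rot": [0,0,0]},{"claw": -0.7,"slide": [30,0.4,10.2],"delta_rot": [0,0,0]}])

```text
time: 27.65
position: [0.4908, 0.1649, 0.0643]
tool_rot: [1.939, -2.206, 0.255]
ft_force: [1.2, 0.9, -0.8]
grip_width: 0.318
grip_force: 55.0
```

Request:
send_rows(motion=[{"claw": -0.7,"slide": [5,0,1.4],"delta_rot": [0,0,0]},{"claw": -0.7,"slide": [10,0,2.8],"delta_rot": [0,0,0]},{"claw": -0.7,"slide": [15,0,4.2],"delta_rot": [0,0,0]},{"claw": -0.7,"slide": [21,0,5.8],"delta_rot": [0,0,0]},{"claw": -0.7,"slide": [21,0,5.8],"delta_rot": [0,0,0]}])

```text
time: 28.15
position: [0.4877, 0.1432, 0.0634]
tool_rot: [1.938, -2.206, 0.254]
ft_force: [0.3, 1.8, 1.3]
grip_width: 0.317
grip_force: 55.0
```

```bash
python3 - <<'E'
from lift import *
tip()
heights(['-x-y'],n=1)
m=lambda x,y,z,yw:((x,y,z),pose(yw,TL))
plan(end(1,-.02,.0352),m(.5,.21,.155,4.4),m(.51,.12,.165,3.85),m(.53,.02,.165,3.3),m(.52,-.09,.165,2.7),m(.48,-.18,.16,2.1),(end(-1,-.02,.12)[0],pose(1.55,TL)),end(-1,-.012,.0365))
E
```

```text
t 28.15 p [0.4877 0.1432 0.0634] yaw -1.7 zt [-0.032 -0.255 -0.967] F [0.3 1.8 1.3] w 27.6 gf 55.0 q [ 0.52  0.67 -1.27  1.87  0.82  1.38  1.97]
tip d 41.0 mm lat 1.0 z 34.9 | heading err 0.006 tilt/roll err [ 0.001  0.001 -0.   ]
{'-x-y': (np.float64(6.28), np.float64(0.08), 0.99)}
t 28.2 p [0.4877 0.1432 0.0634] yaw -1.7 zt [-0.032 -0.255 -0.966] F [0.1 1.8 0.8] w 27.5 gf 55.0 q [ 0.52  0.67 -1.27  1.87  0.82  1.38  1.97]
slide [-58.9, -0.2, -16.0] rot [-0.002, -0.002, 0.006] | n rows 1.2
slide [16.7, -3.4, -90.0] rot [-0.046, 0.0, 0.171] | n rows 1.8
slide [82.4, -37.2, 11.4] rot [-0.14, -0.0, 0.532] | n rows 3.7
slide [48.2, -88.9, 12.7] rot [-0.14, -0.0, 0.532] | n rows 3.7
slide [26.3, -107.1, 7.0] rot [-0.153, 0.0, 0.58] | n rows 4.0
slide [-3.5, -98.5, 4.3] rot [-0.153, 0.0, 0.58] | n rows 4.0
slide [-29.9, -67.6, 4.0] rot [-0.14, 0.0, 0.532] | n rows 3.7
slide [-13.6, 0.9, 82.8] rot [-0.029, 0.001, 0.11] | n rows 1.7
```

Request:
send_rows(motion=[{"claw": -0.7,"slide": [-29,0,-8],"delta_rot": [0,0,0]},{"claw": -0.7,"slide": [-59,0,-16],"delta_rot": [-0.002,0,0.006]},{"claw": -0.7,"slide": [-59,0,-16],"delta_rot": [-0.002,0,0.006]}])

```text
time: 28.5
position: [0.4945, 0.2087, 0.0633]
tool_rot: [1.938, -2.208, 0.248]
ft_force: [-0.1, -0.2, -2.5]
grip_width: 0.316
grip_force: 55.0
```

Request:
send_rows(motion=[{"claw": -0.7,"slide": [8,-2,-45],"delta_rot": [-0.022,0,0.086]},{"claw": -0.7,"slide": [16.5,-3.4,-90],"delta_rot": [-0.045,0,0.171]},{"claw": -0.7,"slide": [16.5,-3.4,-90],"delta_rot": [-0.045,0,0.171]}])

```text
time: 28.8
position: [0.5023, 0.2126, 0.1596]
tool_rot: [1.722, -2.372, 0.228]
ft_force: [0.0, 0.6, -2.4]
grip_width: 0.318
grip_force: 55.0
```

Request:
send_rows(motion=[{"claw": -0.7,"slide": [82,-37,11.5],"delta_rot": [-0.14,0,0.532]},{"claw": -0.7,"slide": [82,-37,11.5],"delta_rot": [-0.14,0,0.532]},{"claw": -0.7,"slide": [82,-37,11.5],"delta_rot": [-0.14,0,0.532]},{"claw": -0.7,"slide": [82,-37,11.5],"delta_rot": [-0.14,0,0.532]}])

```text
time: 29.2
position: [0.5099, 0.1177, 0.1632]
tool_rot: [0.991, -2.719, 0.133]
ft_force: [0.2, 0.1, -3.2]
grip_width: 0.312
grip_force: 55.0
```

Request:
send_rows(motion=[{"claw": -0.7,"slide": [48,-89,13],"delta_rot": [-0.14,0,0.532]},{"claw": -0.7,"slide": [48,-89,13],"delta_rot": [-0.14,0,0.532]},{"claw": -0.7,"slide": [48,-89,13],"delta_rot": [-0.14,0,0.532]},{"claw": -0.7,"slide": [48,-89,13],"delta_rot": [-0.14,0,0.532]}])

```text
time: 29.6
position: [0.5296, 0.017, 0.1626]
tool_rot: [0.212, -2.874, 0.033]
ft_force: [-0.1, 1.1, -3.3]
grip_width: 0.315
grip_force: 55.0
```

Request:
send_rows(motion=[{"claw": -0.7,"slide": [26,-107,7],"delta_rot": [-0.153,0,0.58]},{"claw": -0.7,"slide": [26,-107,7],"delta_rot": [-0.153,0,0.58]},{"claw": -0.7,"slide": [26,-107,7],"delta_rot": [-0.153,0,0.58]},{"claw": -0.7,"slide": [26,-107,7],"delta_rot": [-0.153,0,0.58]},{"claw": -0.7,"slide": [26,-107,7],"delta_rot": [-0.153,0,0.58]}])

```text
time: 30.1
position: [0.5188, -0.0916, 0.1631]
tool_rot: [-0.639, -2.816, -0.077]
ft_force: [0.1, -0.1, -2.9]
grip_width: 0.317
grip_force: 55.0
```

Request:
send_rows(motion=[{"claw": -0.7,"slide": [-3.5,-98.5,4],"delta_rot": [-0.153,0,0.58]},{"claw": -0.7,"slide": [-3.5,-98.5,4],"delta_rot": [-0.153,0,0.58]},{"claw": -0.7,"slide": [-3.5,-98.5,4],"delta_rot": [-0.153,0,0.58]},{"claw": -0.7,"slide": [-3.5,-98.5,4],"delta_rot": [-0.153,0,0.58]},{"claw": -0.7,"slide": [-3.5,-98.5,4],"delta_rot": [-0.153,0,0.58]}])

```text
time: 30.6
position: [0.4789, -0.1791, 0.1591]
tool_rot: [-1.446, -2.528, -0.183]
ft_force: [0.3, -0.9, -3.0]
grip_width: 0.317
grip_force: 55.0
```

Request:
send_rows(motion=[{"claw": -0.7,"slide": [-30,-67.5,4],"delta_rot": [-0.14,0,0.532]},{"claw": -0.7,"slide": [-30,-67.5,4],"delta_rot": [-0.14,0,0.532]},{"claw": -0.7,"slide": [-30,-67.5,4],"delta_rot": [-0.14,0,0.532]},{"claw": -0.7,"slide": [-30,-67.5,4],"delta_rot": [-0.14,0,0.532]},{"claw": -0.7,"slide": [-30,-67.5,4],"delta_rot": [-0.14,0,0.532]}])

```text
time: 31.1
position: [0.4355, -0.2358, 0.148]
tool_rot: [-2.099, -2.071, -0.268]
ft_force: [-0.0, -0.3, -3.1]
grip_width: 0.315
grip_force: 55.0
```

```bash
python3 - <<'E'
from lift import *
tip()
heights(['+x+y','-x-y'],n=3)
plan(end(-1,-.012,.0365))
E
```

```text
t 31.1 p [ 0.4355 -0.2358  0.148 ] yaw 1.557 zt [ 0.002  0.253 -0.968] F [-0.  -0.3 -3.1] w 27.4 gf 55.0 q [ 1.28  0.25 -0.78  1.83 -0.05  1.25  0.51]
tip d -18.5 mm lat -16.0 z 119.5 | heading err 0.122 tilt/roll err [ 0.001 -0.002  0.   ]
{'+x+y': (np.float64(8.35), np.float64(0.52), 0.884), '-x-y': (np.float64(6.31), np.float64(0.1), 0.99)}
t 31.25 p [ 0.4368 -0.2356  0.1484] yaw 1.558 zt [ 0.003  0.253 -0.967] F [ 0.2  0.1 -3.1] w 27.2 gf 55.0 q [ 1.28  0.26 -0.78  1.83 -0.05  1.25  0.51]
slide [-16.0, -0.1, 82.0] rot [-0.031, 0.002, 0.118] | n rows 1.7
```

Request:
send_rows(motion=[{"claw": -0.7,"slide": [-14,0,41],"delta_rot": [-0.015,0,0.06]},{"claw": -0.7,"slide": [-16,0,81],"delta_rot": [-0.031,0,0.118]},{"claw": -0.7,"slide": [-16,0,82],"delta_rot": [-0.031,0,0.118]},{"claw": -0.7,"slide": [-16,0,82],"delta_rot": [-0.031,0,0.118]}])

```text
time: 31.65
position: [0.4369, -0.2303, 0.0654]
tool_rot: [-2.23, -1.944, -0.289]
ft_force: [0.7, 0.8, -2.8]
grip_width: 0.319
grip_force: 55.0
```

```bash
python3 - <<'E'
from lift import *
tip()
plan(end(-1,0,.0360),end(-1,.01,.0354),end(-1,.0435,.035))
E
```

```text
t 31.65 p [ 0.4369 -0.2303  0.0654] yaw 1.434 zt [ 0.035  0.253 -0.967] F [ 0.7  0.8 -2.8] w 27.8 gf 55.0 q [ 1.24  0.34 -0.74  1.93 -0.01  1.06  0.39]
tip d -11.9 mm lat 0.3 z 36.9 | heading err -0.002 tilt/roll err [ 0. -0.  0.]
t 31.65 p [ 0.4369 -0.2303  0.0654] yaw 1.434 zt [ 0.035  0.253 -0.967] F [ 0.7  0.8 -2.8] w 27.8 gf 55.0 q [ 1.24  0.34 -0.74  1.93 -0.01  1.06  0.39]
slide [11.3, -0.1, 3.9] rot [0.0, 0.0, -0.002] | n rows 0.2
slide [9.5, -0.0, 3.2] rot [0.0, 0.0, 0.0] | n rows 0.2
slide [32.3, -0.0, 8.9] rot [0.0, 0.0, 0.0] | n rows 0.7
```

Request:
send_rows(motion=[{"claw": -0.7,"slide": [6,0,2.2],"delta_rot": [0,0,0]},{"claw": -0.7,"slide": [12,0,4.2],"delta_rot": [0,0,0]},{"claw": -0.7,"slide": [20,0,6.8],"delta_rot": [0,0,0]},{"claw": -0.7,"slide": [26,0,8.6],"delta_rot": [0,0,0]},{"claw": -0.7,"slide": [32,0,10.3],"delta_rot": [0,0,0]}])

```text
time: 32.15
position: [0.4421, -0.1976, 0.0642]
tool_rot: [-2.237, -1.941, -0.289]
ft_force: [-0.7, -0.7, 0.6]
grip_width: 0.316
grip_force: 55.0
```

Request:
send_rows(motion=[{"claw": -0.7,"slide": [5,0,1.4],"delta_rot": [0,0,0]},{"claw": -0.7,"slide": [10,0,2.8],"delta_rot": [0,0,0]},{"claw": -0.7,"slide": [15,0,4.2],"delta_rot": [0,0,0]},{"claw": -0.7,"slide": [21,0,5.8],"delta_rot": [0,0,0]},{"claw": -0.7,"slide": [21,0,5.8],"delta_rot": [0,0,0]}])

```text
time: 32.65
position: [0.4447, -0.1763, 0.0632]
tool_rot: [-2.236, -1.94, -0.289]
ft_force: [0.5, -1.5, 0.8]
grip_width: 0.318
grip_force: 55.0
```

```bash
python3 - <<'E'
from lift import *
tip()
heights(['+x+y','-x-y'],n=2)
plan(end(-1,-.02,.035),end(-1,-.05,.0),)
E
```

```text
t 32.65 p [ 0.4447 -0.1763  0.0632] yaw 1.429 zt [ 0.037  0.25  -0.967] F [ 0.5 -1.5  0.8] w 27.7 gf 55.0 q [ 1.2   0.3  -0.78  1.99 -0.05  1.01  0.32]
tip d 42.6 mm lat 1.4 z 34.7 | heading err -0.006 tilt/roll err [-0.001 -0.002 -0.   ]
{'+x+y': (np.float64(7.83), np.float64(0.44), 0.934), '-x-y': (np.float64(7.93), np.float64(0.1), 0.973)}
t 32.75 p [ 0.4446 -0.1763  0.0631] yaw 1.429 zt [ 0.037  0.251 -0.967] F [ 0.9 -1.3  0.3] w 27.3 gf 55.0 q [ 1.2   0.3  -0.78  1.99 -0.05  1.01  0.32]
slide [-60.5, -0.1, -16.3] rot [0.002, 0.001, -0.006] | n rows 1.3
slide [-37.9, 0.0, 26.2] rot [0.0, 0.0, -0.0] | n rows 0.9
```

Ends at about 7.8 and 7.9 mm. I withdraw, recheck, and lay the wedge down.

Request:
send_rows(motion=[{"claw": -0.7,"slide": [-30,0,-8],"delta_rot": [0,0,0]},{"claw": -0.7,"slide": [-60.5,0,-16.3],"delta_rot": [0,0,-0.006]},{"claw": -0.7,"slide": [-80,0,-3],"delta_rot": [0,0,-0.006]},{"claw": -0.7,"slide": [-97,0,5],"delta_rot": [0,0,-0.006]},{"claw": -0.7,"slide": [-97,0,5],"delta_rot": [0,0,-0.006]}])

```text
time: 33.25
position: [0.4291, -0.2691, 0.0313]
tool_rot: [-2.231, -1.941, -0.288]
ft_force: [0.1, 0.4, -3.7]
grip_width: 0.319
grip_force: 55.0
```

```bash
python3 - <<'E'
from lift import *
heights(['+x+y','-x-y'],n=4)
tip()
plan(end(-1,-.05,.0004),)
E
```

```text
{'+x+y': (np.float64(7.85), np.float64(0.44), 0.934), '-x-y': (np.float64(11.41), np.float64(-0.89), 0.915)}
t 33.45 p [ 0.4318 -0.2667  0.034 ] yaw 1.437 zt [ 0.036  0.252 -0.967] F [-0.6  0.6 -3.2] w 27.4 gf 55.0 q [ 1.25  0.42 -0.7   1.91  0.04  1.02  0.43]
tip d -48.7 mm lat -0.1 z 5.5 | heading err 0.001 tilt/roll err [-0.002 -0.001 -0.   ]
t 33.45 p [ 0.4318 -0.2667  0.034 ] yaw 1.437 zt [ 0.036  0.252 -0.967] F [-0.6  0.6 -3.2] w 27.4 gf 55.0 q [ 1.25  0.42 -0.7   1.91  0.04  1.02  0.43]
slide [-2.5, -0.0, 4.6] rot [0.002, 0.001, 0.001] | n rows 0.1
```

```bash
python3 - <<'E'
from lift import *
base=np.mean([pickle.load(open(f,'rb'))[0]['color'] for f in('d.pkl','d2.pkl')],0).astype(np.float32).mean(2)
d=grab('side'); im=d['color'].astype(np.float32).mean(2)
for k in('+x+y','-x-y'):
    for h in(5,6):
        p0=proj(d,W(k,0))[0]; g=proj(d,W(k,.01))[0]-p0; u,v=p0.round().astype(int)
        s=cv2.resize(cv2.matchTemplate(im[v-h-6:v+h+7,u-h-4:u+h+5],base[v-h:v+h+1,u-h:u+h+1],cv2.TM_CCOEFF_NORMED),None,fx=20,fy=20,interpolation=cv2.INTER_CUBIC)
        _,m,_,l=cv2.minMaxLoc(s); t=np.array([(l[0]+.5)/20-.5-4,(l[1]+.5)/20-.5-6]); print(k,h,t.round(2),g.round(2),round(m,3),(10*t@g/(g@g)).round(2))
cv2.imwrite('pics/s8.png',cv2.resize(d['color'][150:250,200:300],(600,600),interpolation=cv2.INTER_CUBIC))
E
```

```text
+x+y 5 [-0.28 -2.38] [-0.16 -2.99] 0.998 7.98
+x+y 6 [-0.17 -2.42] [-0.16 -2.99] 0.999 8.13
-x-y 5 [-0.33 -2.58] [ 0.04 -2.89] 0.943 8.9
-x-y 6 [-0.47 -2.47] [ 0.04 -2.89] 0.939 8.55
```

View pics/s8.png

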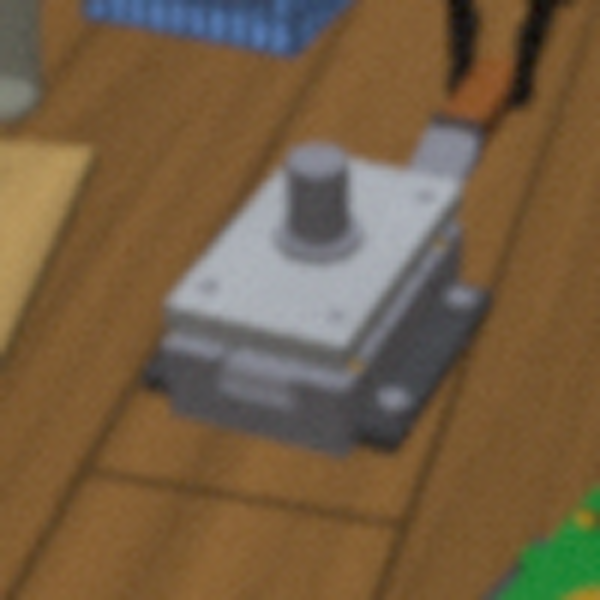

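The plate is up evenly on both sides, with a clear gap at near edge (255,345) and far edge (455,235); both ends are about 8 mm up. The wedge is behind at (450,140). I lay it down and release.

Request:
send_rows(motion=[{"claw": -0.7,"slide": [-1,0,2.5],"delta_rot": [0,0,0]},{"claw": -0.7,"slide": [-2,0,4.5],"delta_rot": [0,0,0]},{"claw": -0.7,"slide": [-2,0,4.5],"delta_rot": [0,0,0]}])

```text
time: 33.8
position: [0.4315, -0.2688, 0.0289]
tool_rot: [-2.231, -1.947, -0.29]
ft_force: [-0.2, 0.2, -2.2]
grip_width: 0.318
grip_force: 55.0
```

```bash
python3 - <<'E'
from wp import *
tip()
E
```

```text
t 33.8 p [ 0.4315 -0.2688  0.0289] yaw 1.436 zt [ 0.036  0.251 -0.967] F [-0.2  0.2 -2.2] w 27.7 gf 55.0 q [ 1.25  0.43 -0.69  1.91  0.04  1.01  0.43]
tip d -50.8 mm lat -0.0 z 0.4 | heading err -0.000 tilt/roll err [-0.002 -0.002 -0.   ]
```

Request:
send_rows(motion=[{"claw": -0.2,"slide": [0,0,0],"delta_rot": [0,0,0]},{"claw": 0.2,"slide": [0,0,0],"delta_rot": [0,0,0]},{"claw": 0.2,"slide": [0,0,0],"delta_rot": [0,0,0]},{"claw": 0.4,"slide": [0,0,-20],"delta_rot": [0,0,0]},{"claw": 0.4,"slide": [0,0,-60],"delta_rot": [0,0,0]}])

```text
time: 34.3
position: [0.4274, -0.2821, 0.0853]
tool_rot: [-2.225, -1.944, -0.289]
ft_force: [0.9, -0.6, -0.3]
grip_width: 0.659
grip_force: 0.0
```

```bash
python3 - <<'E'
from wp import *
dn=pose(1.436)
plan(((.435,-.26,.19),dn),((.4656,-.018,.19),dn),((.4656,-.018,.125),dn))
E
```

```text
t 34.3 p [ 0.4274 -0.2821  0.0853] yaw 1.436 zt [ 0.032  0.256 -0.966] F [ 0.9 -0.6 -0.3] w 57.4 gf 0.0 q [ 1.29  0.36 -0.71  1.85  0.    1.13  0.46]
slide [49.1, 4.3, -95.3] rot [-0.003, -0.261, 0.0] | n rows 2.1
slide [243.9, -2.2, -0.1] rot [0.0, 0.0, -0.0] | n rows 4.9
slide [0.0, -0.0, 65.0] rot [0.0, 0.0, -0.0] | n rows 1.3
```

Request:
send_rows(motion=[{"claw": 0.4,"slide": [25,2,-48],"delta_rot": [0,-0.13,0]},{"claw": 0.4,"slide": [49,4,-95],"delta_rot": [-0.003,-0.261,0]},{"claw": 0.4,"slide": [49,4,-95],"delta_rot": [-0.003,-0.261,0]}])

```text
time: 34.6
position: [0.4417, -0.2573, 0.1987]
tool_rot: [2.342, 2.062, -0.001]
ft_force: [1.7, 1.3, -0.3]
grip_width: 0.697
grip_force: 0.0
```

Request:
send_rows(motion=[{"claw": 0.4,"slide": [49,0,0],"delta_rot": [0,0,0]},{"claw": 0.4,"slide": [98,-1,0],"delta_rot": [0,0,0]},{"claw": 0.4,"slide": [147,-1,0],"delta_rot": [0,0,0]},{"claw": 0.4,"slide": [196,-2,0],"delta_rot": [0,0,0]},{"claw": 0.4,"slide": [243,-2,0],"delta_rot": [0,0,0]}])

```text
time: 35.1
position: [0.4667, -0.0186, 0.1898]
tool_rot: [2.363, 2.06, -0.001]
ft_force: [1.2, -0.3, 0.1]
grip_width: 0.705
grip_force: 0.0
```

Request:
send_rows(motion=[{"claw": 0.4,"slide": [0,0,0],"delta_rot": [0,0,0]},{"claw": 0.4,"slide": [0,0,0],"delta_rot": [0,0,0]}])

```text
time: 35.3
position: [0.4669, -0.0197, 0.1898]
tool_rot: [2.36, 2.064, -0.001]
ft_force: [0.4, -1.9, -0.0]
grip_width: 0.7
grip_force: 0.0
```

```bash
python3 - <<'E'
from wp import *
dn=pose(1.436)
plan(((.4656,-.018,.130),dn),((.4656,-.018,.097),dn))
E
```

```text
t 35.3 p [ 0.4669 -0.0197  0.1898] yaw 1.437 zt [ 0.004 -0.005 -1.   ] F [ 0.4 -1.9 -0. ] w 60.9 gf 0.0 q [ 0.99 -0.01 -0.99  1.93  0.    1.21 -0.13]
slide [1.8, -1.8, 59.7] rot [0.004, 0.005, 0.001] | n rows 1.2
slide [0.0, -0.0, 33.0] rot [0.0, -0.0, 0.0] | n rows 0.7
```

Request:
send_rows(motion=[{"claw": 0.4,"slide": [1.5,-1,30],"delta_rot": [0.004,0.005,0]},{"claw": 0.4,"slide": [1.5,-1,60],"delta_rot": [0.004,0.005,0]},{"claw": 0.4,"slide": [1.5,-1,78],"delta_rot": [0.004,0.005,0]},{"claw": 0.4,"slide": [1.5,-1,88],"delta_rot": [0.004,0.005,0]},{"claw": 0.4,"slide": [1.5,-1,88],"delta_rot": [0.004,0.005,0]}])

```text
time: 35.8
position: [0.4656, -0.0205, 0.1006]
tool_rot: [-2.368, -2.061, 0.001]
ft_force: [-0.2, 0.4, 0.4]
grip_width: 0.703
grip_force: 0.0
```

```bash
python3 - <<'E'
from wp import *
plan(((.4656,-.018,.096),pose(1.436)))
E
```

```text
t 35.8 p [ 0.4656 -0.0205  0.1006] yaw 1.432 zt [-0.002  0.001 -1.   ] F [-0.2  0.4  0.4] w 61.2 gf 0.0 q [ 0.94  0.15 -1.    2.03  0.15  1.03 -0.26]
slide [2.5, -0.3, 4.6] rot [-0.002, -0.001, -0.004] | n rows 0.1
```

Request:
send_rows(grip_force=45, motion=[{"claw": 0.4,"slide": [2.5,0,4],"delta_rot": [0,0,0]},{"claw": 0.4,"slide": [2.5,0,4],"delta_rot": [0,0,0]},{"claw": -0.6,"slide": [2.5,0,4],"delta_rot": [0,0,0]},{"claw": -0.6,"slide": [2.5,0,4],"delta_rot": [0,0,0]},{"claw": -0.6,"slide": [2.5,0,4],"delta_rot": [0,0,0]}])

```text
time: 36.3
position: [0.4673, -0.017, 0.0984]
tool_rot: [2.367, 2.064, 0.002]
ft_force: [-0.2, -0.8, -0.7]
grip_width: 0.512
grip_force: 0.0
```

Request:
send_rows(motion=[{"claw": -0.6,"slide": [0,0,0],"delta_rot": [0,0,0]},{"claw": -0.6,"slide": [0,0,0],"delta_rot": [0,0,0]},{"claw": -0.6,"slide": [0,0,0],"delta_rot": [0,0,0]}])

```text
time: 36.6
position: [0.4667, -0.0169, 0.098]
tool_rot: [2.367, 2.065, 0.0]
ft_force: [-0.7, -0.7, 2.4]
grip_width: 0.334
grip_force: 45.0
```

```bash
python3 - <<'E'
from wp import *
show()
E
```

```text
t 36.6 p [ 0.4667 -0.0169  0.098 ] yaw 1.434 zt [ 0. -0. -1.] F [-0.7 -0.7  2.4] w 29.1 gf 45.0 q [ 0.93  0.16 -1.    2.03  0.15  1.03 -0.28]
```

Request:
send_rows(grip_force=60, motion=[{"claw": -0.6,"slide": [0,0,0],"delta_rot": [0,0,0]},{"claw": -0.6,"slide": [0,0,-3],"delta_rot": [0,0,0]},{"claw": -0.6,"slide": [0,0,-6],"delta_rot": [0,0,0]},{"claw": -0.6,"slide": [0,0,-9],"delta_rot": [0,0,0]},{"claw": -0.6,"slide": [0,0,-12],"delta_rot": [0,0,0]}])

```text
time: 37.1
position: [0.4666, -0.0169, 0.11]
tool_rot: [2.368, 2.065, 0.0]
ft_force: [-0.0, 0.2, -6.9]
grip_width: 0.334
grip_force: 60.0
```

Request:
send_rows(motion=[{"claw": -0.6,"slide": [0,0,-6],"delta_rot": [0,0,0]},{"claw": -0.6,"slide": [0,0,-20],"delta_rot": [0,0,0]},{"claw": -0.6,"slide": [0,0,-40],"delta_rot": [0,0,0]},{"claw": -0.6,"slide": [0,0,-50],"delta_rot": [0,0,0]},{"claw": -0.6,"slide": [0,0,-50],"delta_rot": [0,0,0]}])

```text
time: 37.6
position: [0.4685, -0.017, 0.162]
tool_rot: [2.364, 2.062, 0.004]
ft_force: [0.3, -0.4, -7.1]
grip_width: 0.332
grip_force: 60.0
```

```bash
python3 - <<'E'
from wp import *
bx=(.691,-.047)
s=grab('side'); cv2.imwrite('pics/s9.png',cv2.resize(s['color'][110:260,150:350],(800,600)))
f=pose(1.436+.267)
plan(((.58,-.032,.16),pose(1.57)),((*bx,.16),f),((*bx,.095),f))
E
```

```text
t 37.65 p [ 0.4675 -0.0171  0.1608] yaw 1.434 zt [ 0.003 -0.001 -1.   ] F [ 0.2  0.8 -7.6] w 29.0 gf 60.0 q [ 0.98  0.04 -1.01  1.97  0.04  1.15 -0.18]
slide [0.6, 113.4, 1.2] rot [0.003, 0.001, -0.136] | n rows 2.3
slide [-14.9, 111.0, -0.1] rot [-0.0, 0.0, -0.133] | n rows 2.2
slide [-0.0, 0.0, 65.0] rot [-0.0, 0.0, 0.0] | n rows 1.3
```

View pics/s9.png

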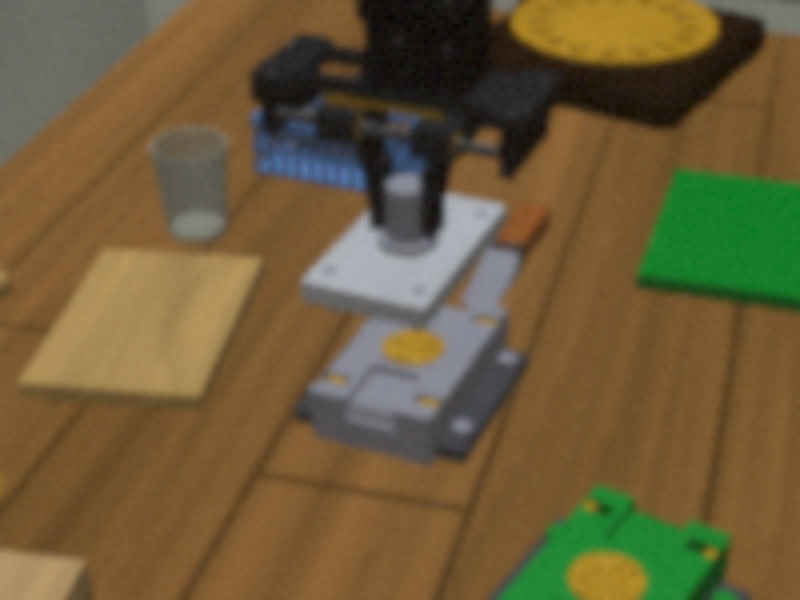

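The upper half hangs level at (405,255), clear of the lower half, and the wedge lies flat behind at (505,250). I carry it to the board.

Request:
send_rows(motion=[{"claw": -0.6,"slide": [0,40,0],"delta_rot": [0,0,-0.04]},{"claw": -0.6,"slide": [0,80,1],"delta_rot": [0,0,-0.09]},{"claw": -0.6,"slide": [0.5,113,1],"delta_rot": [0,0,-0.136]}])

```text
time: 37.95
position: [0.5803, -0.0332, 0.1576]
tool_rot: [2.222, 2.221, -0.0]
ft_force: [-0.1, -0.4, -4.9]
grip_width: 0.33
grip_force: 60.0
```

Request:
send_rows(motion=[{"claw": -0.6,"slide": [-6,45,0],"delta_rot": [0,0,-0.06]},{"claw": -0.6,"slide": [-12,85,0],"delta_rot": [0,0,-0.11]},{"claw": -0.6,"slide": [-15,111,0],"delta_rot": [0,0,-0.133]},{"claw": -0.6,"slide": [-15,111,0],"delta_rot": [0,0,-0.133]}])

```text
time: 38.35
position: [0.6924, -0.0481, 0.1559]
tool_rot: [-2.071, -2.36, -0.003]
ft_force: [-0.1, -0.0, -7.6]
grip_width: 0.33
grip_force: 60.0
```

Request:
send_rows(motion=[{"claw": -0.6,"slide": [0,0,25],"delta_rot": [0,0,0]},{"claw": -0.6,"slide": [0,0,50],"delta_rot": [0,0,0]},{"claw": -0.6,"slide": [0,0,60],"delta_rot": [0,0,0]},{"claw": -0.6,"slide": [0,0,60],"delta_rot": [0,0,0]},{"claw": -0.6,"slide": [0,0,60],"delta_rot": [0,0,0]}])

```text
time: 38.85
position: [0.6901, -0.0468, 0.0996]
tool_rot: [2.069, 2.363, 0.002]
ft_force: [0.3, -0.0, -6.1]
grip_width: 0.335
grip_force: 60.0
```

```bash
python3 - <<'E'
from wp import *
bx=(.691,-.047)
plan(((*bx,.081),pose(1.436+.267)))
E
```

```text
t 38.85 p [ 0.6901 -0.0468  0.0996] yaw 1.703 zt [ 0.001  0.    -1.   ] F [ 0.3 -0.  -6.1] w 29.2 gf 60.0 q [ 0.64  0.67 -0.89  1.47  0.54  1.25 -0.18]
slide [-0.3, 0.8, 18.6] rot [0.001, -0.0, 0.0] | n rows 0.4
```

Request:
send_rows(motion=[{"claw": -0.6,"slide": [0,1,8],"delta_rot": [0,0,0]},{"claw": -0.6,"slide": [0,1,15],"delta_rot": [0,0,0]},{"claw": -0.6,"slide": [0,1,18],"delta_rot": [0,0,0]},{"claw": -0.6,"slide": [0,1,18],"delta_rot": [0,0,0]}])

```text
time: 39.25
position: [0.6905, -0.0468, 0.0804]
tool_rot: [-2.069, -2.363, 0.0]
ft_force: [-0.8, -0.5, -6.9]
grip_width: 0.335
grip_force: 60.0
```

Request:
send_rows(motion=[{"claw": -0.6,"slide": [0,0,1.5],"delta_rot": [0,0,0]},{"claw": -0.6,"slide": [0,0,1.5],"delta_rot": [0,0,0]}])

```text
time: 39.45
position: [0.6911, -0.0466, 0.0797]
tool_rot: [2.069, 2.363, 0.001]
ft_force: [0.5, 0.5, -7.6]
grip_width: 0.327
grip_force: 60.0
```

Request:
send_rows(motion=[{"claw": -0.6,"slide": [0,0,1],"delta_rot": [0,0,0]},{"claw": -0.6,"slide": [0,0,1],"delta_rot": [0,0,0]}])

```text
time: 39.65
position: [0.6913, -0.0466, 0.079]
tool_rot: [2.069, 2.363, 0.002]
ft_force: [-1.4, -0.3, -6.5]
grip_width: 0.334
grip_force: 60.0
```

Request:
send_rows(motion=[{"claw": -0.6,"slide": [0,0,1],"delta_rot": [0,0,0]},{"claw": -0.6,"slide": [0,0,1],"delta_rot": [0,0,0]}])

```text
time: 39.85
position: [0.6914, -0.0466, 0.0788]
tool_rot: [2.069, 2.362, 0.002]
ft_force: [-1.7, -0.4, 0.2]
grip_width: 0.33
grip_force: 60.0
```

```bash
python3 - <<'E'
from wp import *
show()
E
```

```text
t 39.85 p [ 0.6914 -0.0466  0.0788] yaw 1.703 zt [ 0.002 -0.    -1.   ] F [-1.7 -0.4  0.2] w 28.7 gf 60.0 q [ 0.63  0.7  -0.87  1.49  0.55  1.22 -0.19]
```

Contact: the weight is on the board. I release and rise.

Request:
send_rows(grip_force=20, motion=[{"claw": -0.2,"slide": [0,0,0],"delta_rot": [0,0,0]},{"claw": 0.2,"slide": [0,0,0],"delta_rot": [0,0,0]},{"claw": 0.4,"slide": [0,0,0],"delta_rot": [0,0,0]},{"claw": 0.4,"slide": [0,0,-1],"delta_rot": [0,0,0]},{"claw": 0.4,"slide": [0,0,-10],"delta_rot": [0,0,0]}])

```text
time: 40.35
position: [0.6903, -0.0467, 0.0869]
tool_rot: [-2.069, -2.363, 0.001]
ft_force: [-0.3, 0.3, -0.5]
grip_width: 0.659
grip_force: 0.0
```

Request:
send_rows(motion=[{"claw": 0.4,"slide": [0,0,-40],"delta_rot": [0,0,0]},{"claw": 0.4,"slide": [0,0,-80],"delta_rot": [0,0,0]},{"claw": 0.4,"slide": [0,0,-120],"delta_rot": [0,0,0]},{"claw": 0.4,"slide": [0,0,-150],"delta_rot": [0,0,0]},{"claw": 0.4,"slide": [0,0,-150],"delta_rot": [0,0,0]}])

```text
time: 40.85
position: [0.6933, -0.0456, 0.2444]
tool_rot: [2.064, 2.358, 0.011]
ft_force: [0.4, -0.1, -0.6]
grip_width: 0.699
grip_force: 0.0
```

```bash
python3 - <<'E'
from wp import *
show()
s=grab('side'); cv2.imwrite('pics/s10.png',cv2.resize(s['color'][110:290,80:320],(800,600),interpolation=cv2.INTER_CUBIC))
E
```

```text
t 40.85 p [ 0.6933 -0.0456  0.2444] yaw 1.703 zt [ 0.011  0.    -1.   ] F [ 0.4 -0.1 -0.6] w 60.9 gf 0.0 q [ 0.65  0.57 -0.94  1.31  0.46  1.47 -0.12]
```

View pics/s10.png

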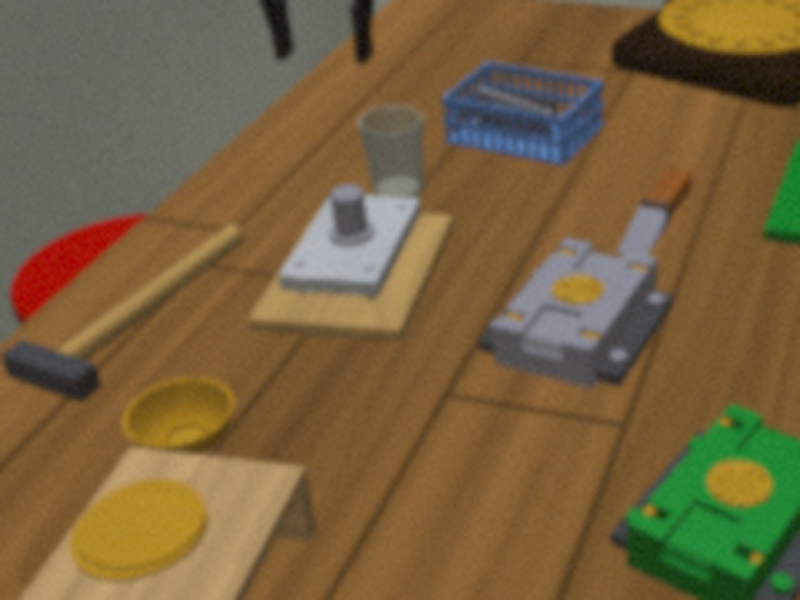

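The upper half stands on its dowels on the board at (350,245), the wedge lies flat at (655,215), and the bystanders are where they were. I hand in.

```bash
python3 -c "
from bench import ctrl
print(ctrl.close_job())"
```

```text
the job is handed in; nothing more can be done
None
```

I handed in the job at about 41 s: the die was parted evenly, with both ends about 8 mm up before the hand touched the upper half; the wedge lies flat on the bench and the upper half stands on its dowels at the board's middle (placed by camera measurement), but the judge's verdict was not shown.

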